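# Pack up the diver's watch job

### The arm

A 6-joint arm with a two-finger parallel gripper is mounted at the origin on the work surface. World frame = base frame: x ahead of the robot, y to its left, z up, the work surface at z = 0. Lengths are in m, angles in rad, forces in N, time in s.
With the tool pointing down it reaches from about 0.35 to 0.975 m from the base axis. Payload 4.9 kg.
Tool frame: the origin (TCP) lies on the centre line of the jaws, within the pads' length; the fingertips stand 11 mm ahead of it and the grasp point (between the pads) lies 8 mm behind it (manip.finger_overhang is the distance from the TCP to the fingertips, in m); y points along the fingers, z is the direction in which the jaws open and shut, and the axes are right-handed (so a half turn about y gives the same grasp; the last joint's range is limited). The gripper opens to 85 mm and grips with 20 to 120 N. Pads are 22 mm wide; open, the fingers measure 114 mm over their backs; the gripper's body (76 mm by 85 mm) begins 54 mm behind the grasp point. The pads swing forward as they close: fully open they stand 13 mm farther back than shut.
Start: joints at [-0.119, 0.053, 1.613, -0, 1.476, -0.119], TCP at [0.625, 0, 0.242] pointing down, gripper open.
Joint ranges: [-3.01, 3.01], [-1.01, 2.22], [0.06, 2.58], [-1.02, 4.17], [0.09, 2.62], [-3.14, 3.14]. Speed limits (rad/s): [2.57, 2.57, 3.14, 3.14, 3.14, 3.14].

### API

Orientations are given as a unit quaternion [w, x, y, z].
In Python, from plant import readout, cams, workorder, manip gives the robot as it stands.
- The arm moves only by the tool play_rows, never from a script. Its arguments are lists of equal length, an entry for each row: "slide": the shift along the tool's x, y, z in cm, a list of three; "yaw": the turn about the tool's y in degrees; "grip": the closure, from -1 (fully open) to 1 (shut), so that 0 is half open. In form: {"slide": [[x, y, z], ...], "yaw": [yaw, ...], "grip": [grip, ...]}. A call has 1 to 12 rows; each row shifts and turns the commanded pose from where the row before left it, along the tool's axes as they then stand; what a row does not reach is not made up. A row lasts 1/10 s, in which the tool goes at most 50 mm and 8.59 degrees, less where a joint would pass 70% of its speed; a pose out of reach is approached as far as the arm can. A call with a gripper value outside its range is refused whole. The fingers move at their own pace and stop on an object; the grip force is fixed at half the most. Time passes only in rows, so rows that do not move let the fingers close. It gives the time, the measured TCP pose, the force and the opening at its end, in the units of the state.
- readout.state(): the state, without advancing time (a new reading comes with each control period).
- cams.grab_frame(name): name is "scene" or "side" or "wrist"; returns a dict with "image" (480x640x3 uint8, red, green, blue), "mtx" (3x3 intrinsics, pixels), "R" (3x3) and "t" (3): a world point X has camera coordinates R X + t; the wrist camera has in their place "mount" (4x4, takes a point from camera to tool coordinates, whose origin is the TCP and whose axes are the tool frame's). Camera axes: x right, y down, z forward; pixel columns grow to the right and rows downward; lengths in m; the calibration is good to about 2 mm. A picture is of the moment at which its call begins: read the wrist's pose just before it. There is no depth.
- workorder.job_done(): hands the job in, once; it reports no verdict.
The state is a dict: "time": time; "joint_pos": joint angles; "joint_vel": joint speeds; "joint_efforts": joint torques, N m; "tool_pos": TCP position; "tool_rot": TCP orientation; "contact_force": force on the tool from outside, world axes, zero at the start; "ft_torque": the same for the moment, N m; "gripper_width": opening from 0.0 (shut) to 1.0 (fully open).
Only numpy, scipy, OpenCV 4.12 (cv2) and the standard library are available. Lean on these libraries where they do the work, as an engineer would, in place of code of your own. Each camera call takes 0.05 s, during which the arm holds its last target.

### The job

The steel diver's watch in the vise has to wait, so gather its parts into the job tray: lay its steel caseback in the white dish, its black-and-steel bezel in the blue dish, and its black-dial movement dial up in the middle of the cork-lined bowl, then cover that movement with the glass dome so that the dome stands flat on the cork. Lower everything gently into its dish, and leave the gold watch's caseback, bezel and white-dial movement where they lie.

Things in the scene. Friction and masses are not known exactly. Their poses are not given: they have to be found in the camera images.
- movement: The diver's movement, to be moved: black dial with white hands and markers, clamped dial up in a round grey plastic holder, 44 mm diameter, 12 mm high over the hands (the grey holder is 10 mm high); 24 to 39 g. Origin: centre of the underside, z up out of the dial. Grip it by the holder's round side. Lies on the green bench mat (2 mm thick), parts about 85 to 110 mm apart.
- caseback: The diver's caseback, to be moved: plain silver steel disc, 38 mm diameter, 6 mm thick in all (a smaller 33 mm threaded step forms its lowest 2 mm), outside up with six small dark notches; 24 g. Origin: centre of the underside, z up. Lies on the green bench mat (2 mm thick), parts about 85 to 110 mm apart.
- bezel: The diver's bezel, to be moved: flat steel ring with a black insert and white marks, 42 mm outer diameter, 31 mm hole, 7 mm high (6 mm at the outer edge); 18 g. Origin: centre of the hole at the underside, z up. Lies on the green bench mat (2 mm thick), parts about 85 to 110 mm apart.
- dome: Glass dome (dust cover), to be moved last over the movement: clear, hollow, open below, 70 mm outer and 64 mm inner diameter, steel line round its lower rim, glass 32 mm high (28 mm inside), with a black knob on top: 18 mm diameter, from 35 to 50 mm above the origin, on a 3 mm neck; 72 to 117 g. Origin: centre of its lower rim, z up. Stands upright and empty on the same mat; grip it by the knob.
- gold_movement: Look-alike, leave alone: movement of the gold watch, same grey holder and size as the diver's, but white dial with gold hands. Origin as there. On the mat.
- gold_caseback: Look-alike, leave alone: gold-coloured caseback, same size as the steel one. Origin as there. On the mat.
- gold_bezel: Look-alike, leave alone: gold-coloured bezel with a white insert, same size as the steel one. Origin as there. On the mat.
- cork_bowl: Dark wooden bowl with a brown cork floor, for the movement and the dome. Fixed, round, 100 mm outer and 94 mm inner diameter. Origin: centre of its underside, z up; flat floor 5 mm and rim 15 mm above it. One of three dishes 111 mm apart, in changing order, in a dark metal job tray (345 x 118 mm; rim 12 mm above the bench, lower than the dishes'; dish origins 4 mm above the bench).
- white_dish: White dish, for the caseback. Fixed, round, 100 mm outer and 94 mm inner diameter. Origin: centre of its underside, z up; flat floor 5 mm and rim 15 mm above it. One of three dishes 111 mm apart, in changing order, in a dark metal job tray (345 x 118 mm; rim 12 mm above the bench, lower than the dishes'; dish origins 4 mm above the bench).
- blue_dish: Blue dish, for the bezel. Fixed, round, 100 mm outer and 94 mm inner diameter. Origin: centre of its underside, z up; flat floor 5 mm and rim 15 mm above it. One of three dishes 111 mm apart, in changing order, in a dark metal job tray (345 x 118 mm; rim 12 mm above the bench, lower than the dishes'; dish origins 4 mm above the bench).

How it is judged:
By the outcome, as a careful person would: the job done as asked, in the order asked, and still so for the second after the job is handed in, with the robot touching nothing.
It also fails if it takes over 96 s, if anything falls off the work surface, if the arm or the gripper's body presses on something with over 40 N, if the wrist force passes 120 N, or if a joint passes its speed limit or range.

## Working session

There is one attempt and no reset: what is moved stays moved. The work goes in short steps, Python scripts to look and compute and a tool call to move; the robot and the scene stay as the last step left them, time stands still between calls to the robot, and variables do not carry over. Pictures are saved under pics/ and viewed, and the job is handed in when it is done.

Besides the shell and the picture viewer there is one more tool, called after ">>>" as a command line: name --pt "numbers of a row" for each row, then --argument value for the rest. play_rows: Moves the arm, as the interface text tells. Its arguments: {"type":"object","properties":{"slide":{"type":"array","items":{"type":"array","items":{"type":"number"}}},"yaw":{"type":"array","items":{"type":"number"}},"grip":{"type":"array","items":{"type":"number"}}},"required":["slide","yaw","grip"]}

```bash
ls; mkdir -p pics; python3 - <<'E'
from plant import readout,cams,manip
import cv2,numpy as np
s=readout.state();print(s['time'],s['tool_pos'],s['tool_rot'],s['gripper_width'],manip.finger_overhang)
for n in ['scene','side','wrist']:
    f=cams.grab_frame(n);cv2.imwrite(f'pics/{n}0.png',f['image'][:,:,::-1]);np.savez(f'pics/{n}0.npz',**f)
    print(n,f['mtx'].tolist(),{k:np.round(f[k],4).tolist() for k in f if k in('R','t','mount')})
E
```

```text
pics
0.0 [6.24394573e-01 6.88322531e-05 2.41071049e-01] [ 0.49955097 -0.50045254  0.50056857 -0.49942686] 0.9943860377749882 0.011
scene [[497.24419528935476, 0.0, 331.9194339155872], [0.0, 497.24419528935476, 240.535963574437], [0.0, 0.0, 1.0]] {'R': [[-0.0251, 0.9997, -0.0061], [0.8504, 0.0181, -0.5258], [-0.5255, -0.0184, -0.8506]], 't': [0.0225, -0.457, 1.425]}
side [[506.60958036606047, 0.0, 323.0610068983595], [0.0, 506.60958036606047, 239.96714562608426], [0.0, 0.0, 1.0]] {'R': [[-0.9783, -0.2067, -0.017], [-0.102, 0.5509, -0.8283], [0.1806, -0.8086, -0.56]], 't': [0.5364, 0.0909, 0.7858]}
wrist [[431.2633054260197, 0.0, 320.0641634335238], [0.0, 431.2633054260197, 233.25577271827106], [0.0, 0.0, 1.0]] {'mount': [[-0.0004, 0.9605, 0.2782, -0.0706], [-0.0004, -0.2782, 0.9605, -0.131], [1.0, 0.0003, 0.0005, 0.0003], [0.0, 0.0, 0.0, 1.0]]}
```

View pics/scene0.png

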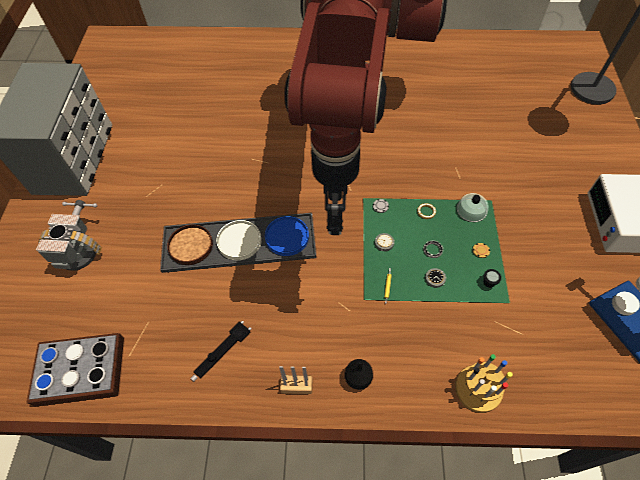

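View pics/side0.png

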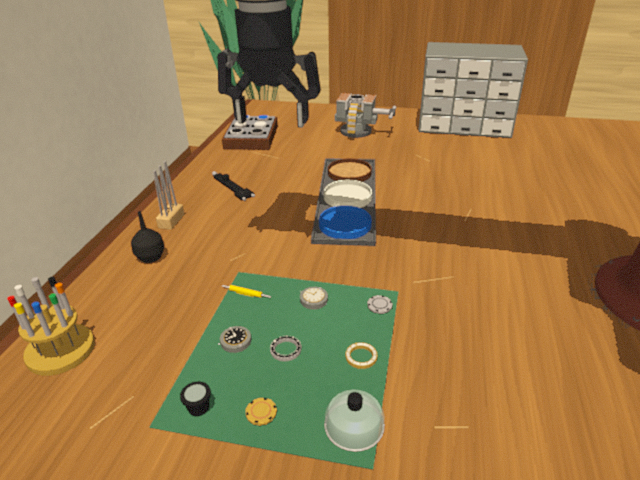

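View pics/wrist0.png

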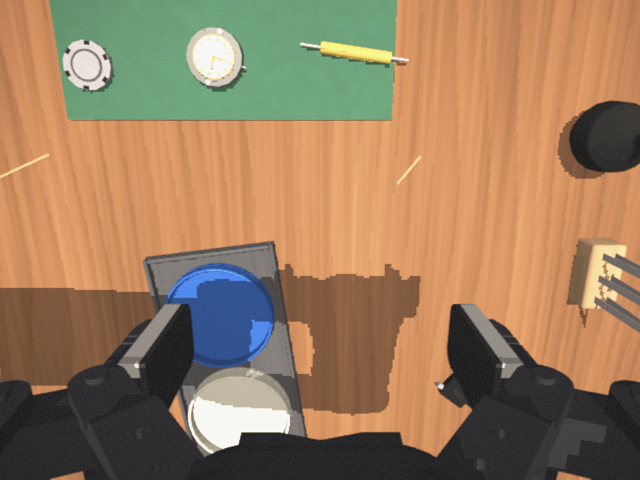

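The scene view shows the steel caseback at about (380,206), the movement at (436,278), the steel bezel at (432,249) and the dome at (473,208). The dishes, left to right, are cork (190,244), white (238,240) and blue (287,236). Next I'll measure them in both views.

```bash
cat > h.py <<'E'
import cv2,numpy as np
def load(n): return dict(np.load(f'pics/{n}.npz'))
def RT(f,st=None):
    if 'R' in f: return f['R'],f['t']
    from scipy.spatial.transform import Rotation as Ro
    q=st['tool_rot'];Rt=Ro.from_quat([q[1],q[2],q[3],q[0]]).as_matrix()
    M=f['mount'];Rwc=Rt@M[:3,:3];c=Rt@M[:3,3]+np.array(st['tool_pos'])
    return Rwc.T,-Rwc.T@c
def ray(f,uv,st=None):
    R,t=RT(f,st);d=R.T@np.linalg.inv(f['mtx'])@np.array([uv[0],uv[1],1.]);return -R.T@t,d/np.linalg.norm(d)
def onz(f,uv,z,st=None):
    o,d=ray(f,uv,st);return o+d*(z-o[2])/d[2]
def tri(r1,r2):
    (o1,d1),(o2,d2)=r1,r2
    s=np.linalg.lstsq(np.c_[d1,-d2],o2-o1,rcond=None)[0]
    a,b=o1+s[0]*d1,o2+s[1]*d2;return (a+b)/2,np.linalg.norm(a-b)
def proj(f,X,st=None):
    R,t=RT(f,st);p=f['mtx']@(R@np.array(X)+t);return p[:2]/p[2]
def blobs(f,amin=60):
    im=f['image'];hsv=cv2.cvtColor(im,cv2.COLOR_RGB2HSV)
    g=cv2.inRange(hsv,(65,90,30),(90,255,160))
    cs,_=cv2.findContours(g,cv2.RETR_EXTERNAL,cv2.CHAIN_APPROX_NONE)
    c=max(cs,key=cv2.contourArea);mat=np.zeros_like(g);cv2.drawContours(mat,[cv2.convexHull(c)],-1,255,-1)
    mat=cv2.erode(mat,np.ones((3,3)))
    m=mat&~g
    out=[]
    cs,_=cv2.findContours(m,cv2.RETR_EXTERNAL,cv2.CHAIN_APPROX_NONE)
    for c in cs:
        if cv2.contourArea(c)>amin:
            out.append((cv2.fitEllipse(cv2.convexHull(c)),cv2.contourArea(c)))
    return out
def dish(f):
    hsv=cv2.cvtColor(f['image'],cv2.COLOR_RGB2HSV);return hsv
E
python3 - <<'E'
from h import *
for n in['scene0','side0']:
    f=load(n)
    for e,a in blobs(f): print(n,np.round(e[0],1),np.round(e[1],1),a,onz(f,e[0],.007).round(4))
E
```

```text
scene0 [491.1 278.4] [18.1 20.6] 238.5 [0.6313 0.3396 0.007 ]
scene0 [435.3 277.5] [19.7 21.7] 309.5 [0.6319 0.2185 0.007 ]
scene0 [387.7 284.9] [ 5.9 33.2] 113.5 [0.6521 0.1145 0.007 ]
scene0 [480.9 249.9] [14.8 18.5] 198.5 [0.5596 0.3269 0.007 ]
scene0 [432.8 248.7] [17.6 20.7] 267.5 [0.5587 0.2192 0.007 ]
scene0 [383.8 241.7] [18.3 20.7] 273.0 [0.5425 0.1093 0.007 ]
scene0 [426.2 210.6] [16.6 19.8] 238.5 [0.4539 0.2122 0.007 ]
scene0 [472.  209.8] [23.5 34.2] 534.5 [0.4494 0.3205 0.007 ]
scene0 [380.5 205.5] [13.8 16.9] 162.0 [0.4413 0.1045 0.007 ]
side0 [219.9 376.2] [100.3 178.9] 9225.5 [0.6261 0.2855 0.007 ]
```

```bash
python3 - <<'E'
from h import *
a=load('scene0')['image'][180:310,150:510];b=load('side0')['image'][150:460,160:400]
cv2.imwrite('pics/za.png',cv2.resize(a,None,fx=2.2,fy=2.2,interpolation=cv2.INTER_CUBIC)[:,:,::-1])
E
```

```text
(no output)
```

View pics/za.png

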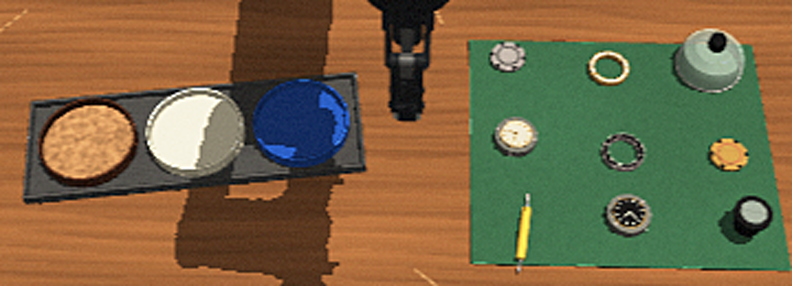

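>>> play_rows --pt "-1 1 -1.9" --pt "-1.3 1.2 -2.3" --pt "-1.4 1.2 -2.4" --pt "-1.4 1.2 -2.4" --pt "-1.4 1.2 -2.4" --pt "-1.4 1.2 -2.4" --pt "-1.4 1 -2.4" --pt "-1.2 1 -2.1" --pt "0 0 0" --yaw '[0,0,0,0,0,0,0,0,0]' --grip '[-0.2,-0.2,-0.2,-0.2,-0.2,-0.2,-0.2,-0.2,-0.2]'

```text
time: 1.05
tool_pos: [0.4387, 0.106, 0.1498]
tool_rot: [-0.499, 0.502, -0.501, 0.498]
contact_force: [-0.2, -1.0, -0.1]
gripper_width: 0.605
```

```bash
cat > snap.py <<'E'
import sys,pickle
from plant import readout,cams
from h import *
for n in sys.argv[2:]:
    s=readout.state();f=cams.grab_frame(n);nm=n+sys.argv[1]
    cv2.imwrite(f'pics/{nm}.png',f['image'][:,:,::-1]);np.savez(f'pics/{nm}.npz',**f)
    pickle.dump(s,open(f'pics/{nm}.pkl','wb'))
print(s['time'],s['tool_pos'].round(4),s['gripper_width'],np.round(s['contact_force'],2))
E
python3 snap.py 1 wrist
```

```text
1.05 [0.4387 0.106  0.1498] 0.6050983737067156 [-0.22 -0.95 -0.14]
```

View pics/wrist1.png

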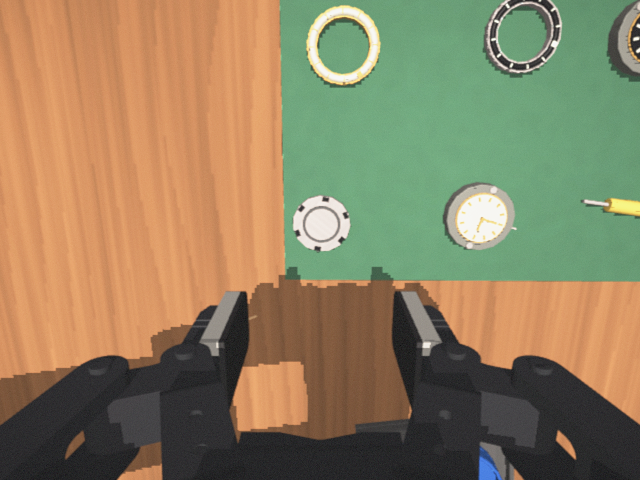

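The wrist view shows the steel caseback at (321,223), right under the jaw plane, and the steel bezel at (524,34). I'll triangulate these against the other views.

```bash
cat > meas.py <<'E'
import sys,pickle
from h import *
def st(n): return pickle.load(open(f'pics/{n}.pkl','rb'))
E
python3 - <<'E'
from meas import *
import pickle
pickle.dump(dict(tool_pos=np.array([6.24394573e-01,6.88322531e-05,2.41071049e-01]),tool_rot=np.array([ 0.49955097,-0.50045254,0.50056857,-0.49942686])),open('pics/wrist0.pkl','wb'))
f0,f1,fs,fd=load('wrist0'),load('wrist1'),load('scene0'),load('side0');s0,s1=st('wrist0'),st('wrist1')
for f,s,n in((f0,s0,'w0'),(f1,s1,'w1')):
    for e,a in blobs(f,300): print(n,np.round(e[0],1),np.round(e[1],1),a,onz(f,e[0],.008,s).round(4))
hsv=cv2.cvtColor(fd['image'],cv2.COLOR_RGB2HSV)
m=~cv2.inRange(hsv,(60,70,30),(95,255,170));
n,l,st_,c=cv2.connectedComponentsWithStats(m)
for i in range(1,n):
    if 150<st_[i,4]<4000 and 150<c[i][0]<400 and c[i][1]>260: 
        cc,_=cv2.findContours((l==i).astype('u1'),0,1);e=cv2.fitEllipse(cv2.convexHull(cc[0]));print('side',np.round(e[0],1),np.round(e[1],1))
E
```

```text
side [313.4 297.4] [24.1 30.1]
side [379.3 304.1] [19.3 26.2]
side [234.8 338.9] [27.5 34.4]
side [285.2 347.9] [26.8 32.8]
side [360.9 355.1] [28.1 33.8]
side [196.1 397.5] [31.  34.9]
side [260.6 411.1] [28.8 33.1]
```

```bash
cat >> h.py <<'E'
def blobs2(f,amin=150,amax=20000):
    hsv=cv2.cvtColor(f['image'],cv2.COLOR_RGB2HSV)
    g=cv2.inRange(hsv,(60,70,20),(95,255,190))
    m=~cv2.morphologyEx(g,cv2.MORPH_OPEN,np.ones((3,3)))
    n,l,s,c=cv2.connectedComponentsWithStats(m);out=[]
    for i in range(1,n):
        x,y,w,h,a=s[i]
        if amin<a<amax and x>0 and y>0 and x+w<640 and y+h<480:
            cc,_=cv2.findContours((l==i).astype('u1'),0,1)
            hl=cv2.convexHull(max(cc,key=len))
            if len(hl)>5: out.append((cv2.fitEllipse(hl),a))
    return out
E
python3 - <<'E'
from meas import *
f0,f1,fs,fd=load('wrist0'),load('wrist1'),load('scene0'),load('side0');s0,s1=st('wrist0'),st('wrist1')
for f,s,n in((f0,s0,'w0'),(f1,s1,'w1')):
    for e,a in blobs2(f): print(n,np.round(e[0],1),np.round(e[1],1),a,onz(f,e[0],.006,s).round(4))
P={'cb':[(380.5,205.5),(379.3,304.1)],'mv':[(435.3,277.5),(234.8,338.9)],'bz':[(432.8,248.7),(285.2,347.9)]}
for k,(a,b) in P.items(): print(k,tri(ray(fs,a),ray(fd,b)),onz(fs,a,.006),onz(fd,b,.006))
print('knob',tri(ray(fs,(476,198)),ray(fd,(355,400))))
E
```

```text
w0 [214.8  57. ] [57. 64.] 2834 [0.5411 0.1097 0.006 ]
w1 [342.9  45.1] [74.9 82. ] 2713 [0.4516 0.2124 0.006 ]
w1 [479.4 215.9] [67.9 74.3] 3892 [0.5427 0.1092 0.006 ]
w1 [321.  222.9] [57.5 58.6] 2642 [0.4391 0.1041 0.006 ]
cb (array([0.43888334, 0.10413691, 0.00525759]), np.float64(0.002219274956260345)) [0.44061937 0.10454664 0.006     ] [0.43805219 0.10384053 0.006     ]
mv (array([0.63100496, 0.21815775, 0.00694355]), np.float64(0.0016988552224429677)) [0.63124297 0.21885275 0.006     ] [0.63091458 0.21655123 0.006     ]
bz (array([0.55661086, 0.21920106, 0.00471994]), np.float64(0.0016381421841188434)) [0.55813913 0.21935934 0.006     ] [0.55568385 0.21965176 0.006     ]
knob (array([0.44311825, 0.32074516, 0.04649548]), np.float64(0.0018256687682104878))
```

>>> play_rows --pt "0.17 1.5 0" --pt "0 2.5 0" --pt "0 2.5 0" --pt "0 2.5 0" --pt "0 2 0" --pt "0 1.2 0" --pt "0 0.6 0" --pt "0 0.5 0" --pt "0 0.3 0" --pt "0 0 0" --yaw '[0,0,0,0,0,0,0,0,0,0]' --grip '[-0.2,-0.2,-0.2,-0.2,-0.2,-0.2,-0.2,-0.2,-0.2,-0.2]'

```text
time: 2.1
tool_pos: [0.4424, 0.1033, 0.0166]
tool_rot: [0.5, -0.5, 0.5, -0.5]
contact_force: [0.7, 0.3, -0.4]
gripper_width: 0.6
```

```bash
python3 snap.py 2 side wrist; python3 - <<'E'
from h import *
a=load('side2')['image'][230:350,300:460]
cv2.imwrite('pics/zb.png',cv2.resize(a,None,fx=5,fy=5,interpolation=cv2.INTER_CUBIC)[:,:,::-1])
E
```

```text
2.15 [0.4425 0.1033 0.0169] 0.5990179999877036 [ 0.12  0.22 -0.94]
```

View pics/zb.png

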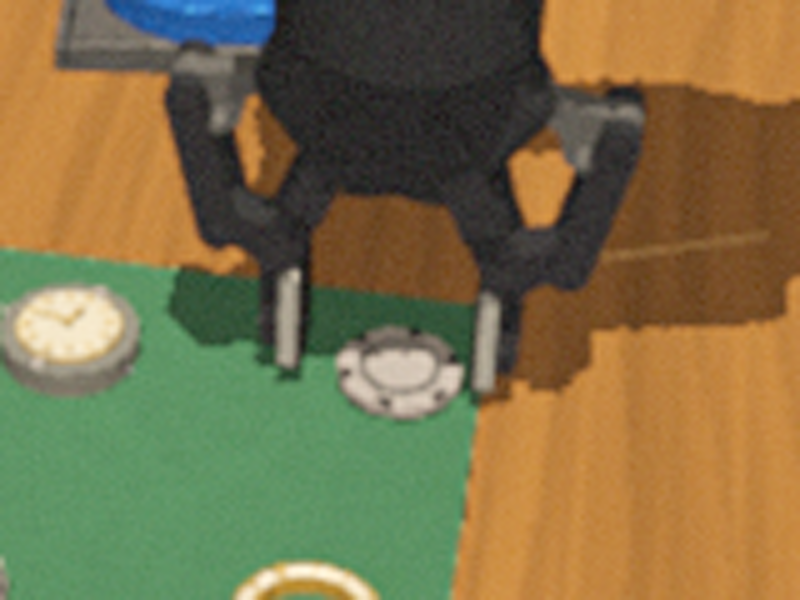

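View pics/wrist2.png

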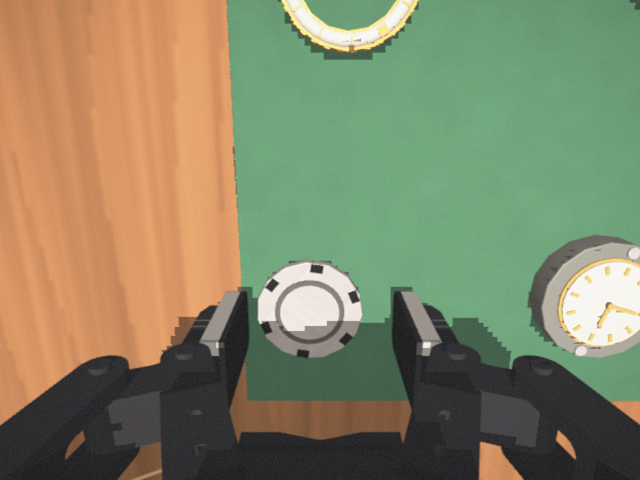

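Jaw centre is about 12 px, or 4 mm, to the +x side of the caseback (310,309). I'll compute the correction.

```bash
python3 - <<'E'
from meas import *
f,s=load('wrist2'),st('wrist2')
print(onz(f,(310,310),.008,s),s['tool_rot'],onz(f,(310,262),.008,s),onz(f,(310,358),.008,s))
# tips: left inner-tip and right
for p in((247,291),(394,291)):print(onz(f,p,.002,s),onz(f,p,.010,s))
E
```

```text
[0.43932805 0.10496952 0.008     ] [ 0.50030731 -0.49971558  0.4997179  -0.50025889] [0.43943724 0.12311045 0.008     ] [0.43921118 0.08555213 0.008     ]
[0.4161569  0.10965648 0.002     ] [0.41761082 0.11318109 0.01      ]
[0.47001289 0.10964639 0.002     ] [0.46851332 0.11317155 0.01      ]
```

>>> play_rows --pt "-0.1 0 -0.35" --pt "0 0.3 0" --pt "0 0.3 0" --pt "0 0 0" --pt "0 0 0" --pt "0 0 0" --pt "0 0 0" --pt "0 0 0" --yaw '[0,0,0,0,0,0,0,0]' --grip '[-0.2,-0.2,-0.2,-0.2,0.1,0.1,0.2,0.3]'

```text
time: 3.0
tool_pos: [0.4398, 0.1044, 0.0123]
tool_rot: [0.5, -0.5, 0.5, -0.5]
contact_force: [-3.8, -0.1, 11.3]
gripper_width: 0.399
```

```bash
python3 snap.py 3 wrist
```

```text
3.0 [0.4398 0.1044 0.0123] 0.39936104872097883 [-3.76 -0.12 11.31]
```

View pics/wrist3.png

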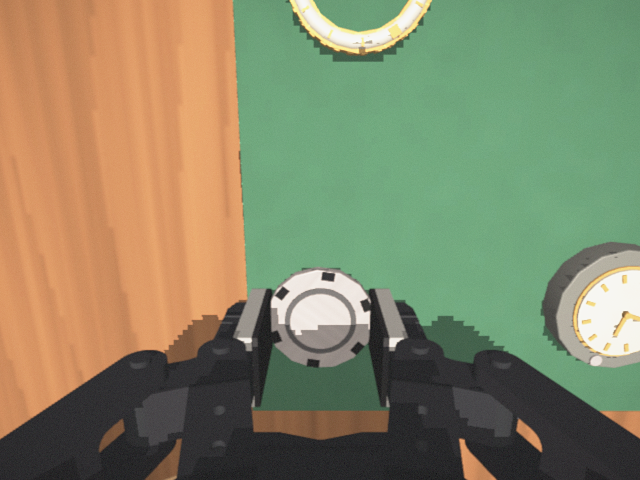

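The pads closed, but the 11 N upward force means the tips swung forward onto the mat. The width reading is also low. I'll reopen, rise 2 mm and close again.

>>> play_rows --pt "0 0 0" --pt "0 0 0" --pt "0 -0.1 0" --pt "0 0 0" --pt "0 0 0" --pt "0 0 0" --pt "0 0 0" --pt "0 0 0" --yaw '[0,0,0,0,0,0,0,0]' --grip '[-0.1,-0.1,-0.1,0.1,0.2,0.3,0.3,0.3]'

```text
time: 3.85
tool_pos: [0.4392, 0.1044, 0.0123]
tool_rot: [0.5, -0.5, 0.5, -0.5]
contact_force: [-1.9, -0.7, 7.7]
gripper_width: 0.402
```

```bash
python3 snap.py 4 wrist side;  python3 - <<'E'
from h import *
a=load('side4')['image'][230:350,300:460]
cv2.imwrite('pics/zc.png',cv2.resize(a,None,fx=5,fy=5,interpolation=cv2.INTER_CUBIC)[:,:,::-1])
E
```

```text
3.9 [0.4392 0.1044 0.0123] 0.39934849260570093 [-1.55 -0.08  8.18]
```

View pics/zc.png

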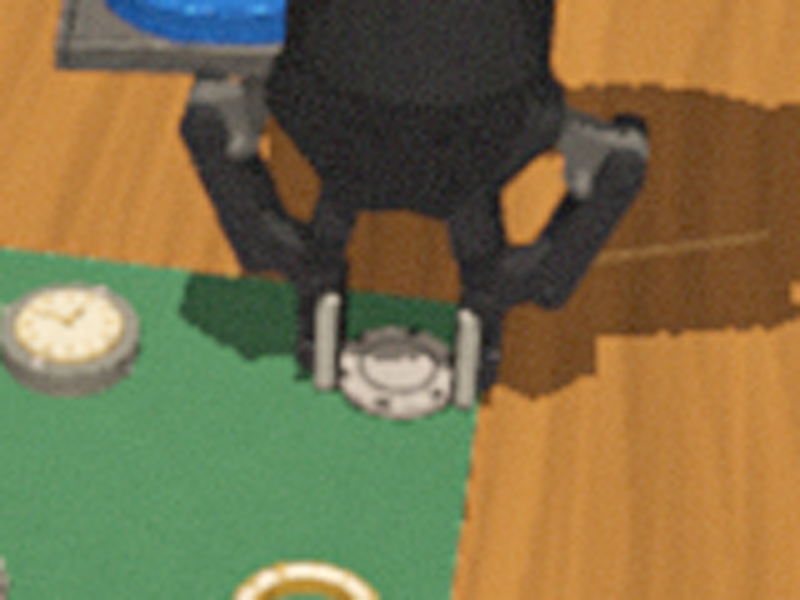

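>>> play_rows --pt "0 -0.1 0" --pt "0 -0.2 0" --pt "0 -0.3 0" --pt "0 -0.5 0" --pt "0 -0.9 0" --pt "0 0 0" --yaw '[0,0,0,0,0,0]' --grip '[0.4,0.5,0.6,0.6,0.6,0.6]'

```text
time: 4.55
tool_pos: [0.4397, 0.1044, 0.033]
tool_rot: [0.501, -0.499, 0.499, -0.501]
contact_force: [-0.3, -1.0, -0.1]
gripper_width: 0.396
```

```bash
python3 snap.py 5 wrist side;  python3 - <<'E'
from h import *
a=load('side5')['image'][230:350,300:460]
b=load('wrist5')['image'][230:400,200:440]
cv2.imwrite('pics/zd.png',np.hstack([cv2.resize(a,(400,300),interpolation=cv2.INTER_CUBIC),cv2.resize(b,(400,300))])[:,:,::-1])
E
```

```text
4.6 [0.4394 0.1044 0.0324] 0.39615307328635907 [-1.02 -0.1   0.59]
```

View pics/zd.png

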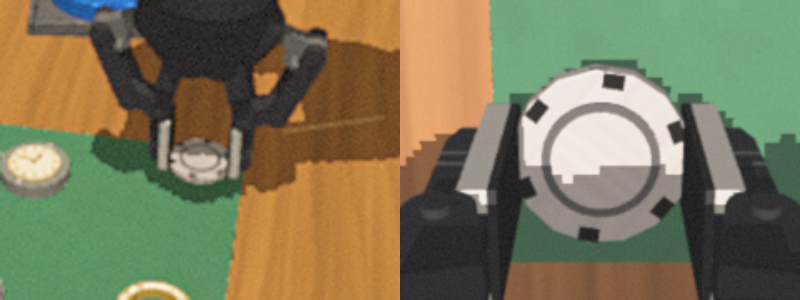

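The caseback is held level and lifted. Next, the dish centres.

```bash
python3 - <<'E'
from meas import *
for n in('scene0','side0'):
    f=load(n);im=f['image'];hsv=cv2.cvtColor(im,cv2.COLOR_RGB2HSV)
    ms={'blue':cv2.inRange(hsv,(105,150,40),(125,255,255)),'white':cv2.inRange(hsv,(0,0,75),(180,70,255)),'cork':cv2.inRange(hsv,(5,60,100),(20,200,255))}
    tray=cv2.inRange(im,(0,0,0),(75,75,75))
    for k,m in ms.items():
        roi=np.zeros_like(m)
        x,y={'scene0':{'blue':(287,236),'white':(238,240),'cork':(190,244)},'side0':{'blue':(346,222),'white':(348,193),'cork':(349,170)}}[n][k]
        r=28 if n=='scene0' else 26
        cv2.ellipse(roi,(x,y),(r,int(r*(.9 if n=='scene0' else .62))),0,0,360,255,-1)
        cs,_=cv2.findContours(m&roi,0,1);c=cv2.convexHull(np.vstack([c for c in cs if cv2.contourArea(c)>20]))
        e=cv2.fitEllipse(c);print(n,k,np.round(e[0],1),np.round(e[1],1),onz(f,e[0],.009).round(4),onz(f,e[0],.019).round(4))
E
python3 - <<'E'
import sys;sys.path.insert(0,'.')
import os;os.chdir('.')
from h import *
a=load('scene0')['image'][200:285,150:325];b=load('side0')['image'][150:250,300:390]
cv2.imwrite('pics/ze.png',cv2.resize(a,None,fx=4.5,fy=4.5,interpolation=cv2.INTER_CUBIC)[:,:,::-1])
cv2.imwrite('pics/zf.png',cv2.resize(b,None,fx=5,fy=5,interpolation=cv2.INTER_CUBIC)[:,:,::-1])
E
```

```text
scene0 blue [286.5 235.6] [39.7 44.1] [ 0.5321 -0.1132  0.009 ] [ 0.5384 -0.1119  0.019 ]
scene0 white [237.  241.7] [46.9 55.7] [ 0.5508 -0.2247  0.009 ] [ 0.5569 -0.2222  0.019 ]
scene0 cork [188.6 239.4] [42.  45.7] [ 0.5471 -0.3362  0.009 ] [ 0.5532 -0.3326  0.019 ]
side0 blue [345.7 222. ] [32.6 52.3] [ 0.5284 -0.116   0.009 ] [ 0.5258 -0.1002  0.019 ]
side0 white [348.1 193.3] [30.6 53.8] [ 0.5428 -0.2287  0.009 ] [ 0.5399 -0.2107  0.019 ]
side0 cork [349.2 165.8] [24.6 45.3] [ 0.5622 -0.3588  0.009 ] [ 0.5589 -0.3384  0.019 ]
```

View pics/ze.png

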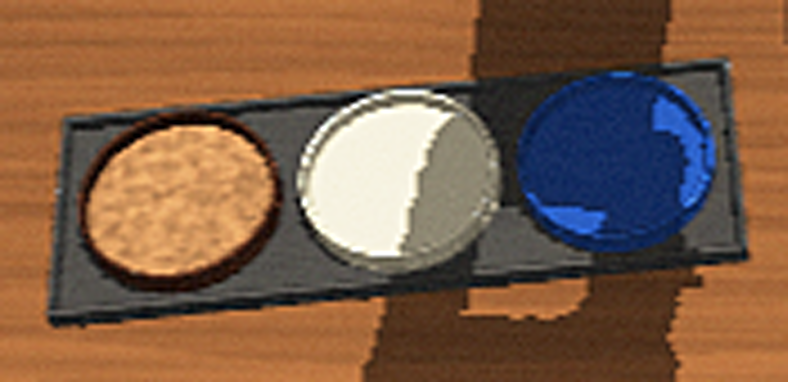

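View pics/zf.png

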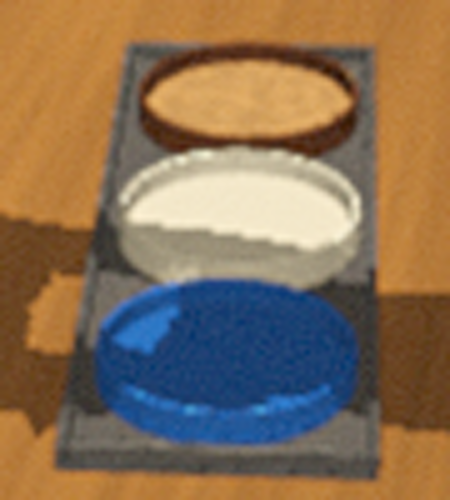

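>>> play_rows --pt "0 -2.5 0" --pt "0.5 -3 0.2" --pt "2 -2.5 0.8" --pt "3.2 -1 1" --pt "3.4 0 1.1" --pt "3.4 0 1.1" --pt "3.4 0 1.1" --pt "3.4 0 1.1" --pt "3.4 0 1.1" --pt "3.4 0 1.1" --pt "3.4 0 1" --pt "2.0 0 0.8" --yaw '[0,0,0,0,0,0,0,0,0,0,0,0]' --grip '[0.6,0.6,0.6,0.6,0.6,0.6,0.6,0.6,0.6,0.6,0.6,0.6]'

```text
time: 5.85
tool_pos: [0.5426, -0.2131, 0.121]
tool_rot: [0.499, -0.5, 0.5, -0.5]
contact_force: [0.2, 0.3, 0.1]
gripper_width: 0.398
```

>>> play_rows --pt "1.2 0 0" --pt "0 0 0" --pt "0 0 0" --yaw '[0,0,0]' --grip '[0.6,0.6,0.6]'

```text
time: 6.15
tool_pos: [0.5419, -0.2219, 0.1209]
tool_rot: [0.5, -0.5, 0.5, -0.499]
contact_force: [-0.2, 0.2, -0.1]
gripper_width: 0.399
```

```bash
python3 snap.py 6 wrist
```

```text
6.15 [ 0.5419 -0.2219  0.1209] 0.3992934942994526 [-0.21  0.18 -0.14]
```

View pics/wrist6.png

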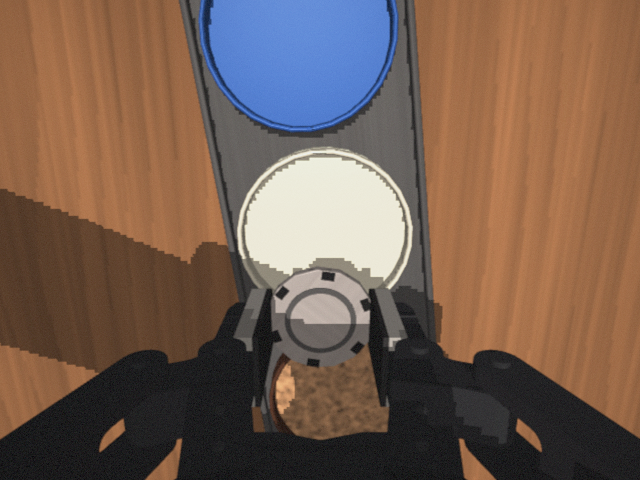

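The white dish rim shows its left edge at column 238, right edge at 412 and top at row 147. The caseback still sits level between the pads.

```bash
cat > dishfit.py <<'E'
import sys
from meas import *
from scipy.optimize import least_squares
def fit(nm,pts,z=.019,R=None):
    f,s=load(nm),st(nm);P=np.array([onz(f,p,z,s)[:2] for p in pts])
    if R: r=least_squares(lambda c:np.hypot(*(P-c).T)-R,P.mean(0)).x;return r,np.abs(np.hypot(*(P-r).T)-R).max()
    r=least_squares(lambda c:np.hypot(*(P-c[:2]).T)-c[2],np.r_[P.mean(0),.05]).x;return r
E
python3 - <<'E'
from dishfit import *
w=[(238,230),(412,230),(325,147),(256,185),(393,183)]
print(fit('wrist6',w),fit('wrist6',w,R=.05))
b=[(298,131),(222,88),(375,84),(200,35),(398,20)]
print(fit('wrist6',b),fit('wrist6',b,R=.05))
E
```

```text
[ 0.545047   -0.22054567  0.04859775] (array([ 0.54505876, -0.22247261]), np.float64(0.0015483501462744964))
[ 0.53110111 -0.11283152  0.04871591] (array([ 0.53101824, -0.11111189]), np.float64(0.0017033073089677275))
```

>>> play_rows --pt "0 1 0.3" --pt "0 2 0" --pt "0 2 0" --pt "0 2 0" --pt "0 1.2 0" --pt "0 0.8 0" --pt "0 0.5 0" --pt "0 0.3 0" --pt "0 0.1 0" --pt "0 0.1 0" --pt "0 0 0" --yaw '[0,0,0,0,0,0,0,0,0,0,0]' --grip '[0.6,0.6,0.6,0.6,0.6,0.6,0.6,0.6,0.6,0.6,0.6]'

```text
time: 7.3
tool_pos: [0.5458, -0.2229, 0.0218]
tool_rot: [-0.5, 0.5, -0.5, 0.5]
contact_force: [-0.4, -0.1, -0.2]
gripper_width: 0.398
```

```bash
python3 snap.py 7 wrist side;  python3 - <<'E'
from h import *
a=load('side7')['image'][110:245,260:440]
b=load('wrist7')['image'][230:400,200:440]
cv2.imwrite('pics/zg.png',np.hstack([cv2.resize(a,(400,300),interpolation=cv2.INTER_CUBIC),cv2.resize(b,(400,300))])[:,:,::-1])
E
```

```text
7.35 [ 0.5458 -0.2229  0.0218] 0.3966557752220359 [ 1.02  0.23 -1.14]
```

View pics/zg.png

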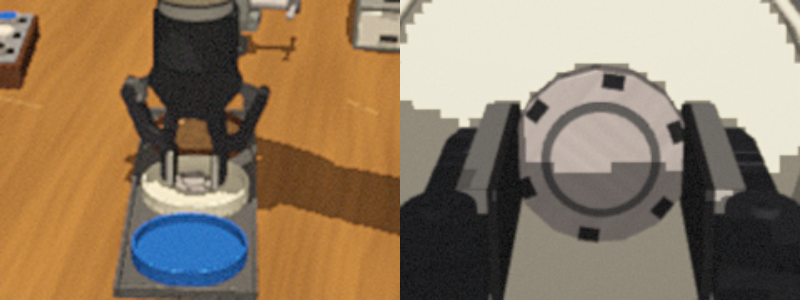

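>>> play_rows --pt "0 0.1 0" --pt "0 0.1 0" --pt "0 0 0" --yaw '[0,0,0]' --grip '[0.6,0.6,0.6]'

```text
time: 7.7
tool_pos: [0.5456, -0.2228, 0.0194]
tool_rot: [-0.5, 0.5, -0.5, 0.5]
contact_force: [-1.0, 0.6, 0.9]
gripper_width: 0.4
```

>>> play_rows --pt "0 0.05 0" --pt "0 0 0" --yaw '[0,0]' --grip '[0.6,0.6]'

```text
time: 7.9
tool_pos: [0.5457, -0.2228, 0.0194]
tool_rot: [-0.5, 0.5, -0.5, 0.5]
contact_force: [-1.2, 1.7, 4.3]
gripper_width: 0.402
```

Contact was at 4 N, where the 9 mm floor should be. Releasing.

>>> play_rows --pt "0 0 0" --pt "0 0 0" --pt "0 0 0" --pt "0 0 0" --pt "0 -0.5 0" --pt "0 -1 0" --pt "0 -2 0" --pt "0 -2.5 0" --pt "0 -2.5 0" --pt "0 -1.5 0" --yaw '[0,0,0,0,0,0,0,0,0,0]' --grip '[0.1,0,-0.1,-0.15,-0.15,-0.15,-0.15,-0.15,-0.15,-0.15]'

```text
time: 8.9
tool_pos: [0.5467, -0.2234, 0.1223]
tool_rot: [-0.5, 0.5, -0.499, 0.501]
contact_force: [1.1, -0.3, 0.1]
gripper_width: 0.575
```

```bash
python3 snap.py 8 wrist
```

```text
8.9 [ 0.5467 -0.2234  0.1223] 0.5747663898663635 [ 1.12 -0.32  0.11]
```

View pics/wrist8.png

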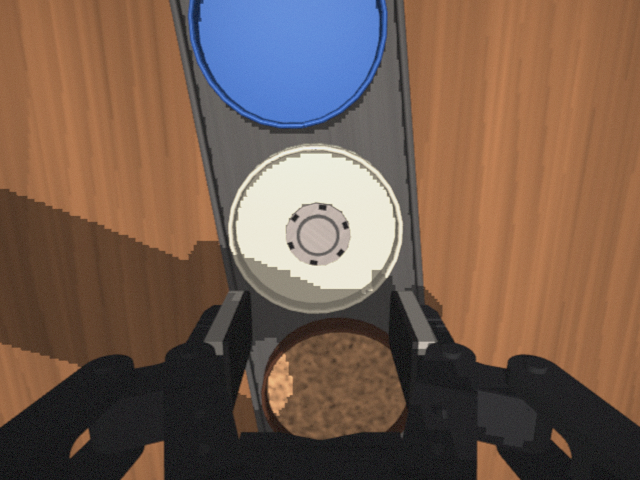

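The caseback lies flat and centred in the white dish at (318,235). The bezel is next.

>>> play_rows --pt "-2 0 0" --pt "-3.8 0 0.1" --pt "-4.2 0 0.1" --pt "-4.2 0 0.1" --pt "-4.2 0 0.1" --pt "-4.2 0 0.1" --pt "-4.2 0 0.1" --pt "-4.2 0 0.1" --pt "-4.2 0 0.1" --pt "-4.2 0 0.1" --pt "-3.3 0 0.1" --pt "-1.6 0 0" --yaw '[0,0,0,0,0,0,0,0,0,0,0,0]' --grip '[-0.2,-0.2,-0.2,-0.2,-0.2,-0.2,-0.2,-0.2,-0.2,-0.2,-0.2,-0.2]'

```text
time: 10.15
tool_pos: [0.5549, 0.2228, 0.1182]
tool_rot: [-0.501, 0.501, -0.5, 0.499]
contact_force: [1.1, -0.6, -0.5]
gripper_width: 0.601
```

>>> play_rows --pt "0 0 0" --pt "0 0 0" --yaw '[0,0]' --grip '[-0.2,-0.2]'

```text
time: 10.35
tool_pos: [0.5553, 0.2196, 0.1183]
tool_rot: [-0.5, 0.5, -0.5, 0.5]
contact_force: [0.4, 0.2, 0.5]
gripper_width: 0.598
```

```bash
python3 snap.py 9 wrist;python3 - <<'E'
from meas import *
f,s=load('wrist9'),st('wrist9')
for e,a in blobs2(f): print(np.round(e[0],1),np.round(e[1],1),a,onz(f,e[0],.006,s).round(4))
E
```

```text
10.35 [0.5553 0.2196 0.1183] 0.598105682586938 [0.44 0.21 0.54]
[321.8 233.4] [73.4 74.9] 2524 [0.5566 0.2195 0.006 ]
[449.5 235.5] [74.9 83.3] 4722 [0.6317 0.2183 0.006 ]
[144.9 244.4] [71.4 78.2] 2740 [0.4519 0.2127 0.006 ]
[299.8 394.3] [66.9 73.3] 3707 [0.5423 0.1091 0.006 ]
```

View pics/wrist9.png

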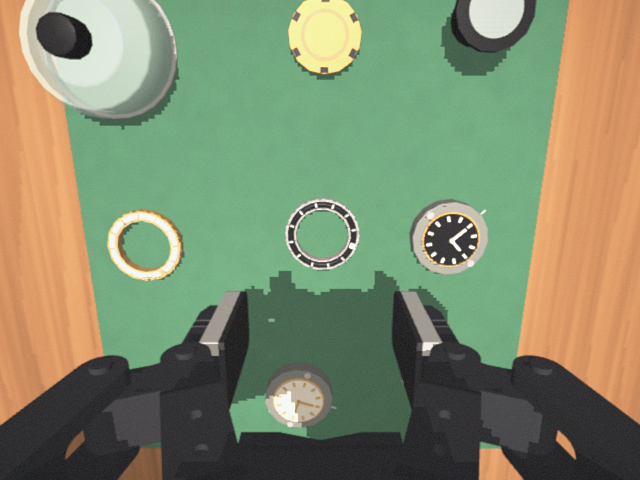

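The steel bezel is at (322,233), 1 mm from jaw centre. The diver's movement is at (450,236), clear of the finger. Descending.

>>> play_rows --pt "0 1.5 0.1" --pt "0 2.3 0" --pt "0 2.3 0" --pt "0 2 0" --pt "0 1 0" --pt "0 0.6 0" --pt "0 0.4 0" --pt "0 0.2 0" --pt "0 0 0" --pt "0 0 0" --yaw '[0,0,0,0,0,0,0,0,0,0]' --grip '[-0.2,-0.2,-0.2,-0.2,-0.2,-0.2,-0.2,-0.2,-0.2,-0.2]'

```text
time: 11.4
tool_pos: [0.5571, 0.2205, 0.0167]
tool_rot: [0.5, -0.5, 0.5, -0.5]
contact_force: [0.1, -0.8, 0.6]
gripper_width: 0.595
```

```bash
python3 snap.py 10 wrist
```

```text
11.4 [0.5571 0.2205 0.0167] 0.5945412582438305 [ 0.09 -0.82  0.65]
```

View pics/wrist10.png

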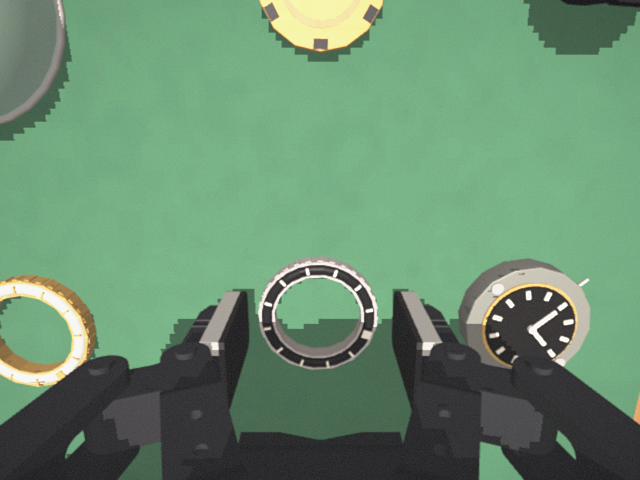

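Bezel centred at (318,313) between the pads. Lowering and closing.

>>> play_rows --pt "0 0.2 0" --pt "0 0.15 0" --pt "0 0 0" --pt "0 0 0" --pt "0 0 0" --pt "0 0 0" --pt "0 0 0" --pt "0 0 0" --pt "0 0 0" --yaw '[0,0,0,0,0,0,0,0,0]' --grip '[-0.2,-0.2,-0.1,0,0.1,0.2,0.3,0.4,0.5]'

```text
time: 12.35
tool_pos: [0.5569, 0.2205, 0.0128]
tool_rot: [0.5, -0.5, 0.5, -0.5]
contact_force: [0.4, 0.7, 4.6]
gripper_width: 0.455
```

```bash
python3 snap.py 11 wrist
```

```text
12.35 [0.5569 0.2205 0.0128] 0.45482350920088543 [0.45 0.73 4.56]
```

View pics/wrist11.png

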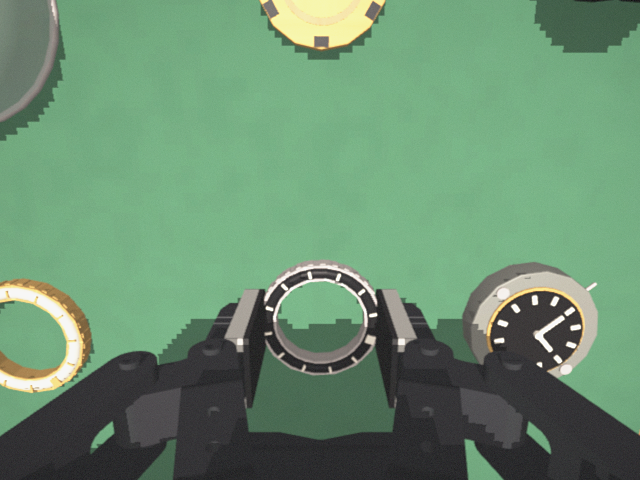

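Gripped with 4.6 N touch on the mat. Lifting and carrying it to the blue dish.

>>> play_rows --pt "0 -0.3 0" --pt "0 -1.2 0" --pt "0 -2.5 0" --pt "0.8 -3 0" --pt "2.4 -2.5 -0.2" --pt "3.6 -0.5 -0.3" --pt "4 0 -0.4" --pt "4 0 -0.4" --pt "4 0 -0.4" --pt "4 0 -0.4" --pt "4 0 -0.3" --pt "3.4 0 -0.2" --yaw '[0,0,0,0,0,0,0,0,0,0,0,0]' --grip '[0.5,0.5,0.5,0.5,0.5,0.5,0.5,0.5,0.5,0.5,0.5,0.5]'

```text
time: 13.6
tool_pos: [0.5299, -0.0836, 0.1128]
tool_rot: [-0.5, 0.5, -0.5, 0.5]
contact_force: [1.8, -0.0, -0.3]
gripper_width: 0.456
```

>>> play_rows --pt "2 0 0" --pt "0.9 0 0" --pt "0 0 0" --pt "0 0 0" --yaw '[0,0,0,0]' --grip '[0.5,0.5,0.5,0.5]'

```text
time: 14.0
tool_pos: [0.5304, -0.1099, 0.1123]
tool_rot: [0.5, -0.5, 0.5, -0.5]
contact_force: [-0.1, 0.5, -0.6]
gripper_width: 0.452
```

```bash
python3 snap.py 12 wrist
```

```text
14.0 [ 0.5304 -0.1099  0.1123] 0.4524587612603545 [-0.12  0.49 -0.59]
```

View pics/wrist12.png

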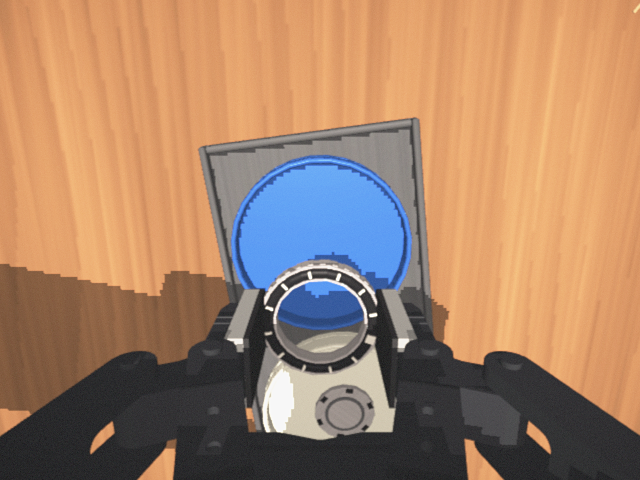

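The blue dish (left edge 232, right 412, top 155) is centred in the jaw plane. The bezel is held level.

```bash
python3 - <<'E'
from dishfit import *
w=[(232,240),(412,240),(322,155),(250,192),(394,192)]
print(fit('wrist12',w),fit('wrist12',w,R=.05))
E
```

```text
[ 0.53183512 -0.11180083  0.04891436] (array([ 0.53183645, -0.11328375]), np.float64(0.0009266818264493312))
```

>>> play_rows --pt "0.2 1 0.1" --pt "0 2 0" --pt "0 2 0" --pt "0 1.8 0" --pt "0 1 0" --pt "0 0.7 0" --pt "0 0.4 0" --pt "0 0.1 0" --pt "0 0 0" --pt "0 0 0" --yaw '[0,0,0,0,0,0,0,0,0,0]' --grip '[0.5,0.5,0.5,0.5,0.5,0.5,0.5,0.5,0.5,0.5]'

```text
time: 15.05
tool_pos: [0.5321, -0.1129, 0.0231]
tool_rot: [-0.5, 0.5, -0.5, 0.5]
contact_force: [-0.5, -0.0, -0.4]
gripper_width: 0.454
```

>>> play_rows --pt "0 0.1 0" --pt "0 0.1 0" --pt "0 0 0" --yaw '[0,0,0]' --grip '[0.5,0.5,0.5]'

```text
time: 15.35
tool_pos: [0.5314, -0.1127, 0.0203]
tool_rot: [0.5, -0.5, 0.5, -0.5]
contact_force: [-0.6, -0.5, -0.3]
gripper_width: 0.453
```

>>> play_rows --pt "0 0.05 0" --pt "0 0.05 0" --pt "0 0 0" --yaw '[0,0,0]' --grip '[0.5,0.5,0.5]'

```text
time: 15.65
tool_pos: [0.5315, -0.1127, 0.0198]
tool_rot: [-0.5, 0.5, -0.5, 0.5]
contact_force: [-3.7, 0.2, 4.8]
gripper_width: 0.453
```

>>> play_rows --pt "0 0 0" --pt "0 0 0" --pt "0 0 0" --pt "0 0 0" --pt "0 -0.5 0" --pt "0 -1 0" --pt "0 -2 0" --pt "0 -2.5 0" --pt "0 -2.5 0" --pt "0 -1.5 0" --yaw '[0,0,0,0,0,0,0,0,0,0]' --grip '[0,-0.1,-0.2,-0.2,-0.2,-0.2,-0.2,-0.2,-0.2,-0.2]'

```text
time: 16.65
tool_pos: [0.5328, -0.1131, 0.1227]
tool_rot: [-0.501, 0.499, -0.499, 0.501]
contact_force: [-0.1, 0.0, -0.3]
gripper_width: 0.602
```

```bash
python3 snap.py 13 wrist
```

```text
16.65 [ 0.5328 -0.1131  0.1227] 0.6016702986496856 [-0.14  0.05 -0.32]
```

View pics/wrist13.png

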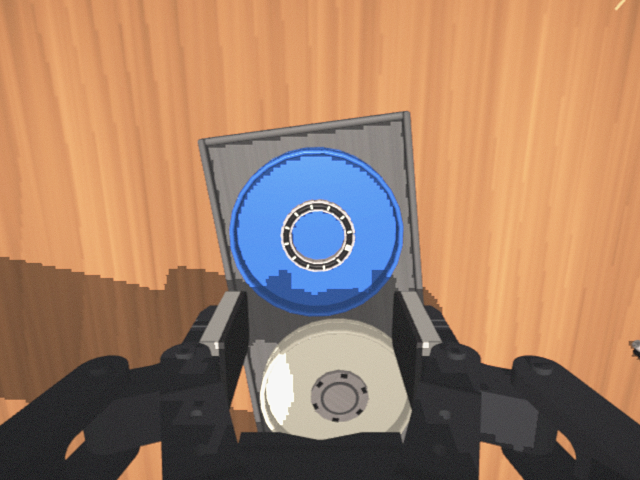

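The bezel lies flat and centred in the blue dish at (318,236). Now the movement. Its winding stem points about 36° from +x, so I'll yaw the jaws by 20° to clear it.

>>> play_rows --pt "-1.5 0 0.5" --pt "-3.3 0 1" --pt "-3.5 0 1.1" --pt "-3.5 0 1.1" --pt "-3.5 0 1.1" --pt "-3.5 0 1.1" --pt "-3.5 0 1.1" --pt "-3.5 0 1.1" --pt "-3.3 0 1" --pt "-2 0 0.5" --pt "-1.5 0 0.3" --pt "0 0 0" --yaw '[0,0,0,0,0,0,0,0,0,0,0,0]' --grip '[-0.28,-0.28,-0.28,-0.28,-0.28,-0.28,-0.28,-0.28,-0.28,-0.28,-0.28,-0.28]'

```text
time: 17.9
tool_pos: [0.6299, 0.2148, 0.1183]
tool_rot: [-0.5, 0.501, -0.5, 0.499]
contact_force: [-0.1, -1.3, 0.5]
gripper_width: 0.639
```

>>> play_rows --pt "0 0 0" --pt "0 0 0" --pt "0 0 0" --pt "0 0 0" --pt "0 0 0" --yaw '[5,7,5,3,0]' --grip '[-0.28,-0.28,-0.28,-0.28,-0.28]'

```text
time: 18.4
tool_pos: [0.6302, 0.2118, 0.119]
tool_rot: [-0.405, 0.406, -0.579, 0.58]
contact_force: [-0.3, -0.4, 0.5]
gripper_width: 0.641
```

```bash
python3 snap.py 14 wrist;python3 - <<'E'
from meas import *
f,s=load('wrist14'),st('wrist14')
print(s['tool_rot'],s['joint_pos'])
for e,a in blobs2(f): print(np.round(e[0],1),np.round(e[1],1),a,onz(f,e[0],.006,s).round(4))
E
```

```text
18.4 [0.6302 0.2118 0.119 ] 0.6406950256791711 [-0.27 -0.39  0.46]
[-0.40483104  0.40550337 -0.57947071  0.57956237] [ 2.12610670e-01  2.43871857e-01  1.61360387e+00 -5.08258717e-04
  1.28494345e+00  5.63244118e-01]
[119.   83.8] [70.4 80.5] 4432 [0.558  0.3268 0.006 ]
[317.1 223.2] [76.2 79.6] 4633 [0.631 0.218 0.006]
[ 53.4 325.2] [65.2 75.9] 2668 [0.4526 0.2126 0.006 ]
```

View pics/wrist14.png

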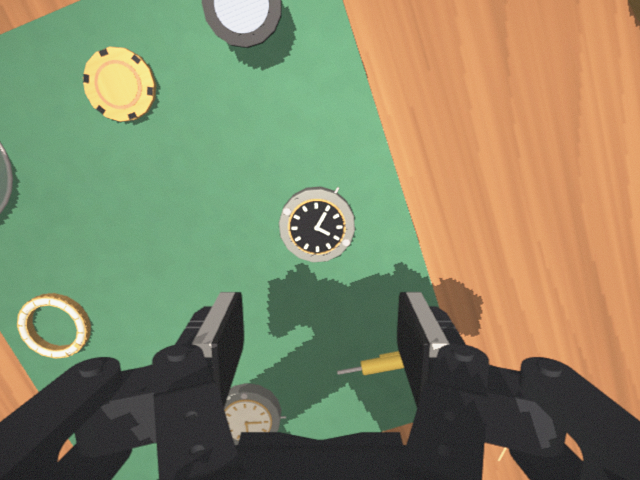

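The stem is now about 60° off the jaw axis. The movement is at (317,223), so TCP needs about -0.6 cm in x and -0.15 cm in z. Going down.

>>> play_rows --pt "-0.3 1 -0.1" --pt "-0.3 2 -0.05" --pt "0 2.3 0" --pt "0 2 0" --pt "0 1 0" --pt "0 0.6 0" --pt "0 0.4 0" --pt "0 0.3 0" --pt "0 0 0" --pt "0 0 0" --yaw '[0,0,0,0,0,0,0,0,0,0]' --grip '[-0.28,-0.28,-0.28,-0.28,-0.28,-0.28,-0.28,-0.28,-0.28,-0.28]'

```text
time: 19.45
tool_pos: [0.6317, 0.2196, 0.0241]
tool_rot: [-0.406, 0.405, -0.579, 0.579]
contact_force: [0.0, 0.4, -0.2]
gripper_width: 0.64
```

```bash
python3 snap.py 15 wrist
```

```text
19.45 [0.6317 0.2196 0.0241] 0.6404247195543536 [ 0.01  0.37 -0.23]
```

View pics/wrist15.png

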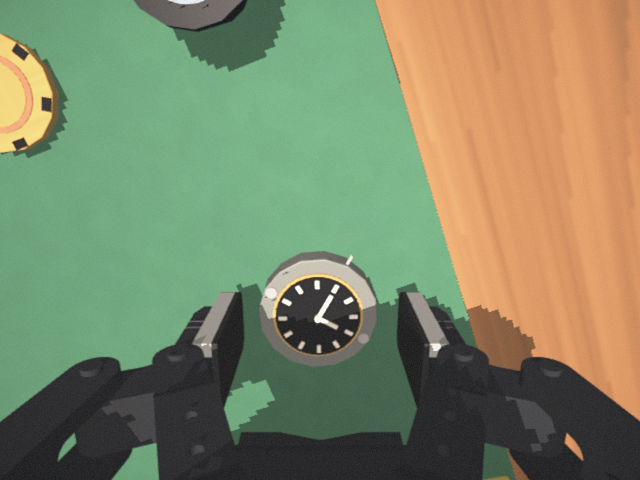

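>>> play_rows --pt "0 0.4 0" --pt "0 0.3 0" --pt "0 0.25 0" --pt "0 0 0" --pt "0 0 0" --pt "0 0 0" --pt "0 0 0" --pt "0 0 0" --pt "0 0 0" --pt "0 0 0" --yaw '[0,0,0,0,0,0,0,0,0,0]' --grip '[-0.28,-0.28,-0.28,-0.28,-0.1,0,0.1,0.2,0.3,0.4]'

```text
time: 20.5
tool_pos: [0.6316, 0.2196, 0.0143]
tool_rot: [-0.406, 0.405, -0.579, 0.579]
contact_force: [0.5, -0.2, 2.5]
gripper_width: 0.48
```

```bash
python3 snap.py 16 wrist
```

```text
20.5 [0.6316 0.2196 0.0143] 0.4798676977049045 [ 0.5  -0.19  2.54]
```

View pics/wrist16.png

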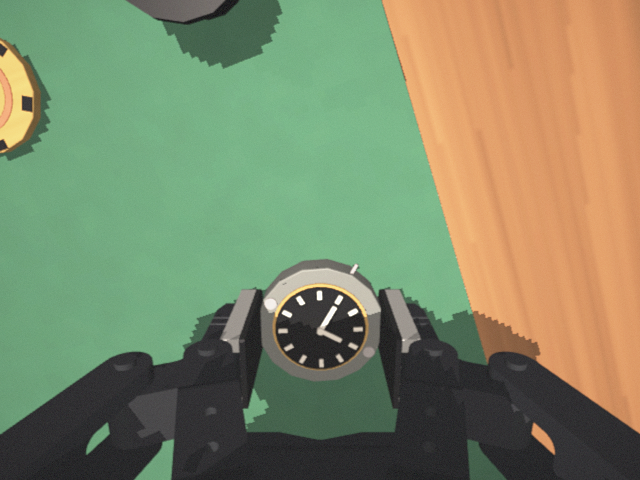

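The movement is gripped by the holder side, dial up. Lifting and yawing back.

>>> play_rows --pt "0 -0.3 0" --pt "0 -1 0" --pt "0 -2 0" --pt "0 -2.5 0" --pt "0 -2.5 0" --pt "0 -2 0" --pt "0 -1 0" --pt "0 0 0" --yaw '[0,0,0,-4,-6,-6,-4,0]' --grip '[0.4,0.4,0.4,0.4,0.4,0.4,0.4,0.4]'

```text
time: 21.35
tool_pos: [0.6324, 0.2198, 0.1298]
tool_rot: [0.501, -0.499, 0.499, -0.501]
contact_force: [0.1, 0.3, -0.7]
gripper_width: 0.483
```

>>> play_rows --pt "2 0 -0.3" --pt "3.5 0 -0.5" --pt "4 0 -0.6" --pt "4 0 -0.6" --pt "4 0 -0.6" --pt "4 0 -0.6" --pt "4 0 -0.6" --pt "4 0 -0.6" --pt "4 0 -0.6" --pt "4 0 -0.6" --pt "4 0 -0.6" --pt "4 0 -0.5" --yaw '[0,0,0,0,0,0,0,0,0,0,0,0]' --grip '[0.4,0.4,0.4,0.4,0.4,0.4,0.4,0.4,0.4,0.4,0.4,0.4]'

```text
time: 22.55
tool_pos: [0.562, -0.2373, 0.1253]
tool_rot: [0.499, -0.5, 0.501, -0.5]
contact_force: [0.7, -0.1, -0.3]
gripper_width: 0.482
```

>>> play_rows --pt "3.5 0 -0.5" --pt "3 0 -0.4" --pt "2 0 0" --pt "1 0 0" --pt "0 0 0" --pt "0 0 0" --yaw '[0,0,0,0,0,0]' --grip '[0.4,0.4,0.4,0.4,0.4,0.4]'

```text
time: 23.15
tool_pos: [0.5551, -0.3295, 0.1263]
tool_rot: [0.5, -0.5, 0.5, -0.499]
contact_force: [0.5, 0.3, -0.9]
gripper_width: 0.48
```

```bash
python3 snap.py 17 wrist
```

```text
23.15 [ 0.5551 -0.3295  0.1263] 0.480101406034198 [ 0.54  0.3  -0.89]
```

View pics/wrist17.png

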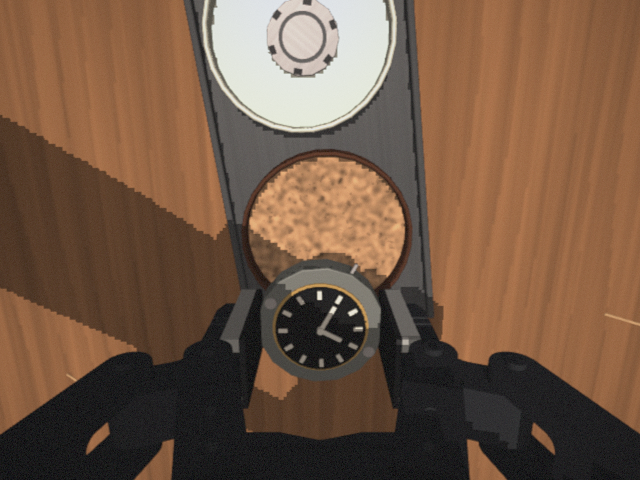

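The cork bowl's outer rim shows left 242, right 412, top 149, and the movement hangs level at (321,320). I'll fit the centre.

```bash
python3 - <<'E'
from dishfit import *
w=[(242,228),(412,228),(327,149),(260,184),(394,182),(258,277)]
print(fit('wrist17',w),fit('wrist17',w,R=.05))
f,s=load('wrist17'),st('wrist17')
hsv=cv2.cvtColor(f['image'],cv2.COLOR_RGB2HSV)
wd=[(205,30),(397,22),(304,132),(226,84),(381,80)]
print(fit('wrist17',wd,R=.05), onz(f,(302,37),.015,s))
E
```

```text
[ 0.55963573 -0.3291007   0.04856842] (array([ 0.56013682, -0.33057458]), np.float64(0.0019702910791882175))
(array([ 0.54580792, -0.21930005]), np.float64(0.0018684361437372732)) [ 0.54604804 -0.22339903  0.015     ]
```

```bash
python3 - <<'E'
from dishfit import *
f,s=load('wrist17'),st('wrist17')
print(onz(f,(321,326.5),.125,s),s['tool_pos'])
E
```

```text
[ 0.55583357 -0.33036742  0.125     ] [ 0.55513987 -0.32954331  0.12633808]
```

>>> play_rows --pt "0 1 0.2" --pt "0 2 0.2" --pt "0 2 0" --pt "0 2 0" --pt "0 1.5 0" --pt "0 0.8 0" --pt "0 0.5 0" --pt "0 0.3 0" --pt "0 0 0" --pt "0 0 0" --yaw '[0,0,0,0,0,0,0,0,0,0]' --grip '[0.4,0.4,0.4,0.4,0.4,0.4,0.4,0.4,0.4,0.4]'

```text
time: 24.2
tool_pos: [0.5597, -0.331, 0.0267]
tool_rot: [-0.5, 0.5, -0.499, 0.501]
contact_force: [-0.7, -0.5, -0.3]
gripper_width: 0.475
```

>>> play_rows --pt "0 0.1 0" --pt "0 0.1 0" --pt "0 0 0" --yaw '[0,0,0]' --grip '[0.4,0.4,0.4]'

```text
time: 24.5
tool_pos: [0.5591, -0.3306, 0.0239]
tool_rot: [-0.5, 0.5, -0.5, 0.5]
contact_force: [-0.7, -0.8, -0.5]
gripper_width: 0.478
```

>>> play_rows --pt "0 0.1 0" --pt "0 0.1 0" --pt "0 0.05 0" --pt "0 0 0" --yaw '[0,0,0,0]' --grip '[0.4,0.4,0.4,0.4]'

```text
time: 24.9
tool_pos: [0.5591, -0.3306, 0.0213]
tool_rot: [0.5, -0.5, 0.5, -0.5]
contact_force: [-0.4, 0.1, 1.0]
gripper_width: 0.48
```

>>> play_rows --pt "0 0.05 0" --pt "0 0 0" --pt "0 0 0" --pt "0 0 0" --pt "0 0 0" --pt "0 0 0" --pt "0 -0.5 0" --pt "0 -1 0" --pt "0 -2 0" --pt "0 -2.5 0" --pt "0 -2.5 0" --pt "0 -1.5 0" --yaw '[0,0,0,0,0,0,0,0,0,0,0,0]' --grip '[0.4,0,-0.1,-0.15,-0.22,-0.22,-0.22,-0.22,-0.22,-0.22,-0.22,-0.22]'

```text
time: 26.1
tool_pos: [0.5603, -0.3314, 0.1245]
tool_rot: [-0.5, 0.5, -0.498, 0.502]
contact_force: [0.2, -0.4, -0.3]
gripper_width: 0.612
```

```bash
python3 snap.py 18 wrist; python3 - <<'E'
from dishfit import *
f,s=load('wrist18'),st('wrist18');print(s['tool_rot'])
E
```

```text
26.1 [ 0.5603 -0.3314  0.1245] 0.6115717773679357 [ 0.21 -0.37 -0.26]
[-0.50022062  0.49978575 -0.49842489  0.50156372]
```

View pics/wrist18.png

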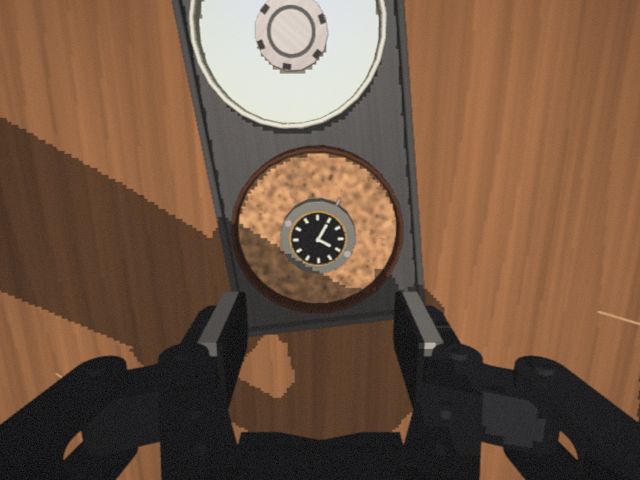

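The movement lies dial up near the bowl's middle at (317,237). Measuring both centres for placing the dome.

```bash
python3 - <<'E'
from dishfit import *
f,s=load('wrist18'),st('wrist18')
w=[(233,228),(404,226),(318,146),(318,313),(252,180),(385,180),(253,288)]
print('bowl',fit('wrist18',w),fit('wrist18',w,R=.05))
h=[(280,236),(355,234),(317,199),(290,211),(345,211)]
print('mv top',fit('wrist18',h,z=.019), onz(f,(317.5,238),.020,s))
fl=[(238,228),(398,228),(318,152),(318,304)]
print('floor',fit('wrist18',fl,z=.009))
# dome
f,s=load('wrist9'),st('wrist9')
print('knob', onz(f,(63,36),.0445,s)); 
print(tri(ray(load('scene0'),(476,199)),ray(load('side0'),(355,400.5))))
# wrist-vs-scene triangulation of knob
print(tri(ray(f,(63,36),s),ray(load('scene0'),(476,199))),tri(ray(f,(63,36),s),ray(load('side0'),(355,400.5))))
E
```

```text
bowl [ 0.55992728 -0.33095123  0.04921511] (array([ 0.56012537, -0.33119612]), np.float64(0.0014754779956094033))
mv top [ 0.55959935 -0.33120935  0.02141864] [ 0.55958895 -0.33209958  0.02      ]
floor [ 0.5599041  -0.33164809  0.04720134]
knob [0.4433263  0.32038671 0.0445    ]
(array([0.44377298, 0.32064985, 0.04462734]), np.float64(0.003436537336663516))
(array([0.443298  , 0.32133366, 0.04288315]), np.float64(0.0021343985287276433)) (array([0.44299366, 0.3200008 , 0.04500589]), np.float64(0.0012747710864855946))
```

The movement and bowl centres agree within about 1 mm, near (.5597, -.3313). The knob triangulates to (.443, .320) at 44 mm height. Moving to the dome.

>>> play_rows --pt "-1.5 -1 -0.2" --pt "-3.5 -1.5 -0.6" --pt "-4.2 -1 -0.8" --pt "-4.4 0 -0.8" --pt "-4.4 0 -0.8" --pt "-4.4 0 -0.8" --pt "-4.4 0 -0.8" --pt "-4.4 0 -0.8" --pt "-4.4 0 -0.8" --pt "-4.4 0 -0.8" --pt "-4.4 0 -0.8" --pt "-4.4 0 -0.8" --yaw '[0,0,0,0,0,0,0,0,0,0,0,0]' --grip '[0.24,0.24,0.24,0.24,0.24,0.24,0.24,0.24,0.24,0.24,0.24,0.24]'

```text
time: 27.35
tool_pos: [0.4702, 0.1591, 0.1555]
tool_rot: [0.5, -0.5, 0.5, -0.5]
contact_force: [0.5, -0.4, -0.5]
gripper_width: 0.379
```

>>> play_rows --pt "-4.4 0 -0.8" --pt "-4.4 0 -0.8" --pt "-4 0 -0.8" --pt "-3.2 0 -0.6" --pt "-2 0 -0.3" --pt "-1 0 0" --pt "0 0 0" --pt "0 0 0" --yaw '[0,0,0,0,0,0,0,0]' --grip '[0.24,0.24,0.24,0.24,0.24,0.24,0.24,0.24]'

```text
time: 28.15
tool_pos: [0.4382, 0.3467, 0.1554]
tool_rot: [-0.5, 0.5, -0.5, 0.5]
contact_force: [-0.8, -0.2, 0.4]
gripper_width: 0.382
```

```bash
python3 snap.py 19 wrist
```

```text
28.15 [0.4382 0.3467 0.1554] 0.38212078679756695 [-0.81 -0.21  0.37]
```

View pics/wrist19.png

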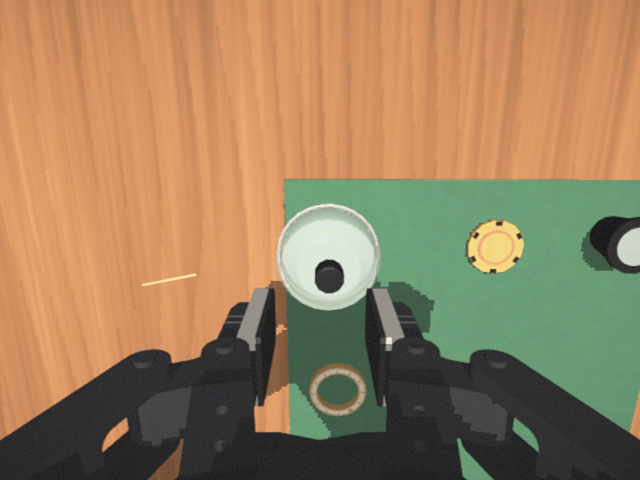

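The knob is at (329,276) and the rim circle spans 277 to 381 by 204 to 309. I overshot y by about 2.6 cm.

```bash
python3 - <<'E'
from dishfit import *
f,s=load('wrist19'),st('wrist19')
print('rim',fit('wrist19',[(277,257),(381,257),(329,204),(329,309)],z=.004))
print('knob',onz(f,(329,274),.052,s),onz(f,(329,276),.0445,s))
print(tri(ray(f,(329,276),s),ray(load('side0'),(355,400.5))))
E
```

```text
rim [0.44477404 0.31715669 0.03728574]
knob [0.44378713 0.32460113 0.052     ] [0.44396019 0.32034394 0.0445    ]
(array([0.44312603, 0.3210478 , 0.04672784]), np.float64(0.001611437711691278))
```

>>> play_rows --pt "1 0 0.25" --pt "1.2 1 0.3" --pt "0.4 2 0" --pt "0 2 0" --pt "0 1.5 0" --pt "0 1 0" --pt "0 0 0" --pt "0 0 0" --yaw '[0,0,0,0,0,0,0,0]' --grip '[0.24,0.24,0.24,0.24,0.24,0.24,0.24,0.24]'

```text
time: 29.0
tool_pos: [0.444, 0.3214, 0.0811]
tool_rot: [0.5, -0.5, 0.5, -0.5]
contact_force: [0.6, -0.2, -0.1]
gripper_width: 0.379
```

```bash
python3 snap.py 20 wrist side; python3 - <<'E'
from h import *
a=load('side20')['image'][310:460,270:430]
b=load('wrist20')['image'][200:440,160:480]
cv2.imwrite('pics/zh.png',np.hstack([cv2.resize(a,(400,375),interpolation=cv2.INTER_CUBIC),cv2.resize(b,(400,375))])[:,:,::-1])
E
```

```text
29.05 [0.4443 0.3217 0.0817] 0.38041445627293846 [0.22 0.15 0.77]
```

View pics/zh.png

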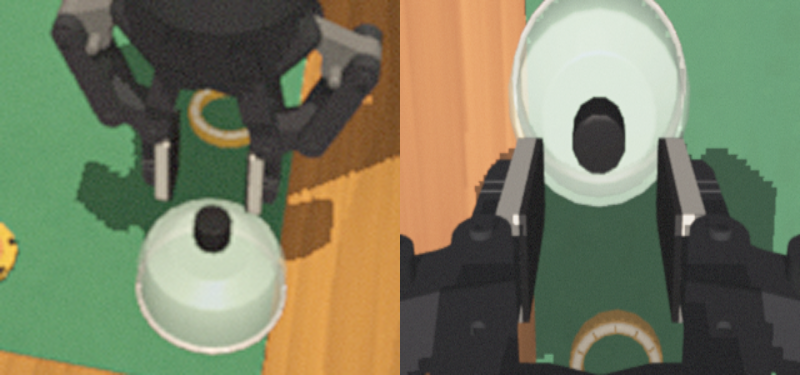

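```bash
python3 - <<'E'
from dishfit import *
f,s=load('wrist20'),st('wrist20')
im=f['image'][240:330,270:370];cv2.imwrite('pics/zi.png',cv2.resize(im,None,fx=6,fy=6,interpolation=cv2.INTER_NEAREST)[:,:,::-1])
print(onz(f,(318.5,293),.052,s),s['tool_pos'])
E
```

```text
[0.44372212 0.32060911 0.052     ] [0.44395614 0.32143153 0.08110234]
```

View pics/zi.png

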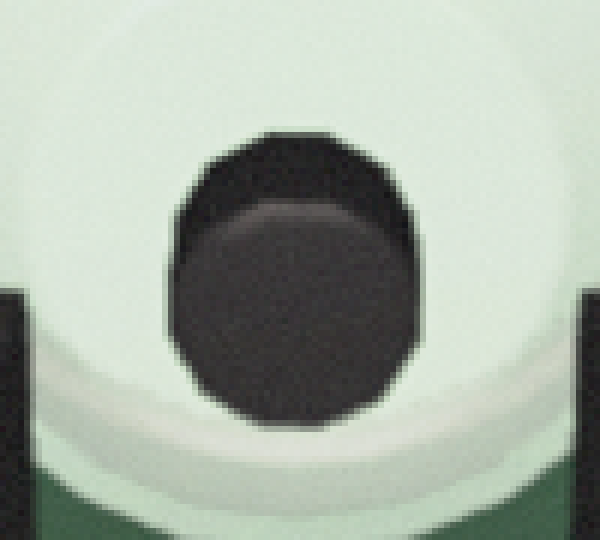

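The knob's top disc is centred at (319.5,292), within 1 mm of the TCP. Lowering 3.4 cm and closing.

>>> play_rows --pt "0.1 0.8 0" --pt "0 1 0" --pt "0 0.8 0" --pt "0 0.4 0" --pt "0 0.2 0" --pt "0 0.1 0" --pt "0 0 0" --pt "0 0 0" --yaw '[0,0,0,0,0,0,0,0]' --grip '[0.24,0.24,0.24,0.24,0.24,0.24,0.24,0.24]'

```text
time: 29.9
tool_pos: [0.4439, 0.3206, 0.0482]
tool_rot: [0.5, -0.5, 0.5, -0.5]
contact_force: [0.0, 0.1, -0.3]
gripper_width: 0.38
```

>>> play_rows --pt "0 0 0" --pt "0 0 0" --pt "0 0 0" --pt "0 0 0" --pt "0 0 0" --pt "0 0 0" --yaw '[0,0,0,0,0,0]' --grip '[0.35,0.45,0.55,0.65,0.8,0.9]'

```text
time: 30.5
tool_pos: [0.4438, 0.3206, 0.0482]
tool_rot: [0.5, -0.5, 0.5, -0.5]
contact_force: [0.0, -0.8, 2.9]
gripper_width: 0.181
```

```bash
python3 snap.py 21 wrist side; python3 - <<'E'
from h import *
a=load('side21')['image'][310:460,270:430]
b=load('wrist21')['image'][200:440,160:480]
cv2.imwrite('pics/zj.png',np.hstack([cv2.resize(a,(400,375),interpolation=cv2.INTER_CUBIC),cv2.resize(b,(400,375))])[:,:,::-1])
E
```

```text
30.55 [0.4438 0.3206 0.0482] 0.1783988045503506 [-0.98  0.45  4.1 ]
```

View pics/zj.png

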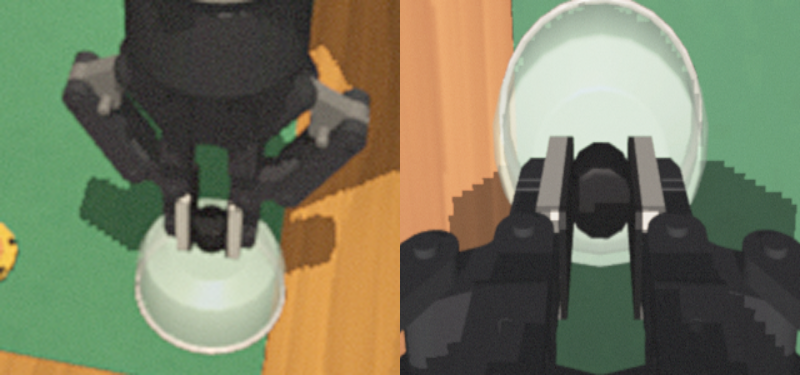

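The knob is gripped. Lift and check that the dome hangs upright.

>>> play_rows --pt "0 -0.2 0" --pt "0 -0.5 0" --pt "0 -1 0" --pt "0 -1.5 0" --pt "0 -2 0" --pt "0 -2 0" --pt "0 -2 0" --pt "0 -1 0" --pt "0 0 0" --yaw '[0,0,0,0,0,0,0,0,0]' --grip '[1,1,1,1,1,1,1,1,1]'

```text
time: 31.5
tool_pos: [0.4449, 0.3212, 0.1527]
tool_rot: [0.502, -0.498, 0.499, -0.501]
contact_force: [1.1, 0.1, -0.9]
gripper_width: 0.174
```

```bash
python3 snap.py 22 wrist side; python3 - <<'E'
from h import *
a=load('side22')['image'][210:460,230:470]
b=load('wrist22')['image'][200:440,160:480]
cv2.imwrite('pics/zk.png',np.hstack([cv2.resize(a,(400,417),interpolation=cv2.INTER_CUBIC),cv2.resize(b,(400,417))])[:,:,::-1])
E
```

```text
31.55 [0.4441 0.3207 0.1509] 0.18175054236660937 [-0.35 -0.27 -2.46]
```

View pics/zk.png

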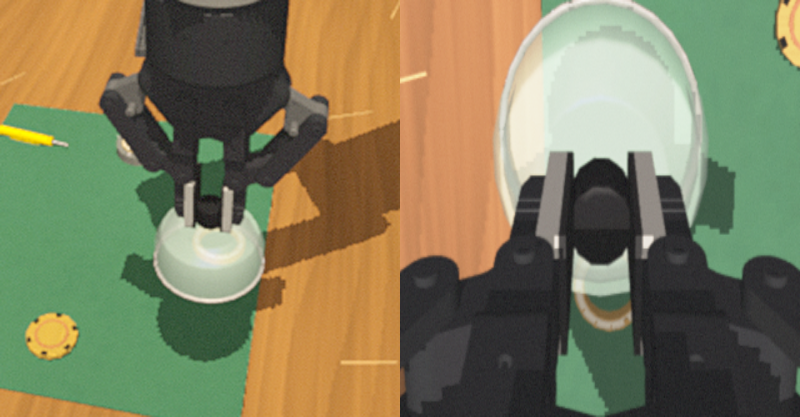

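The dome hangs upright and nothing else moved. Carrying it gently to the cork bowl.

>>> play_rows --pt "1 0 0.2" --pt "2 0 0.3" --pt "2.8 0 0.5" --pt "3.4 0 0.6" --pt "3.6 0 0.65" --pt "3.6 0 0.65" --pt "3.6 0 0.65" --pt "3.6 0 0.65" --pt "3.6 0 0.65" --pt "3.6 0 0.65" --pt "3.6 0 0.65" --pt "3.6 0 0.65" --yaw '[0,0,0,0,0,0,0,0,0,0,0,0]' --grip '[1,1,1,1,1,1,1,1,1,1,1,1]'

```text
time: 32.8
tool_pos: [0.5106, -0.0615, 0.1484]
tool_rot: [0.499, -0.5, 0.501, -0.499]
contact_force: [-0.4, 0.2, -1.5]
gripper_width: 0.179
```

>>> play_rows --pt "3.6 0 0.65" --pt "3.6 0 0.65" --pt "3.6 0 0.65" --pt "3.6 0 0.65" --pt "3.2 0 0.6" --pt "2.8 0 0.5" --pt "2.4 0 0.4" --pt "1.9 0 0.3" --pt "1.4 0 0.2" --pt "0.9 0 0.1" --pt "0 0 0" --pt "0 0 0" --yaw '[0,0,0,0,0,0,0,0,0,0,0,0]' --grip '[1,1,1,1,1,1,1,1,1,1,1,1]'

```text
time: 34.0
tool_pos: [0.5585, -0.3289, 0.1496]
tool_rot: [0.5, -0.5, 0.5, -0.5]
contact_force: [-0.2, -0.4, -1.0]
gripper_width: 0.178
```

```bash
python3 snap.py 23 wrist side scene; python3 - <<'E'
from h import *
a=load('side23')['image'][60:260,220:460]
cv2.imwrite('pics/zl.png',cv2.resize(a,(480,400),interpolation=cv2.INTER_CUBIC)[:,:,::-1])
E
```

```text
34.1 [ 0.5586 -0.3286  0.1497] 0.17383313589689595 [ 0.15 -0.6  -1.72]
```

View pics/zl.png

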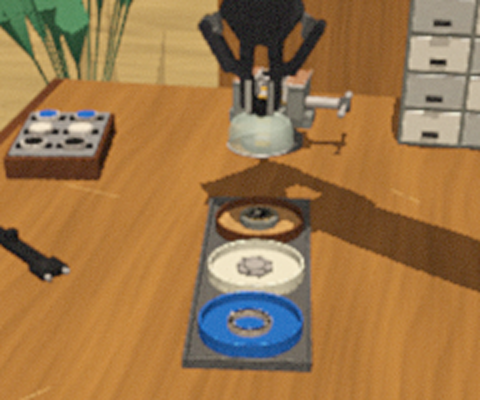

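View pics/wrist23.png

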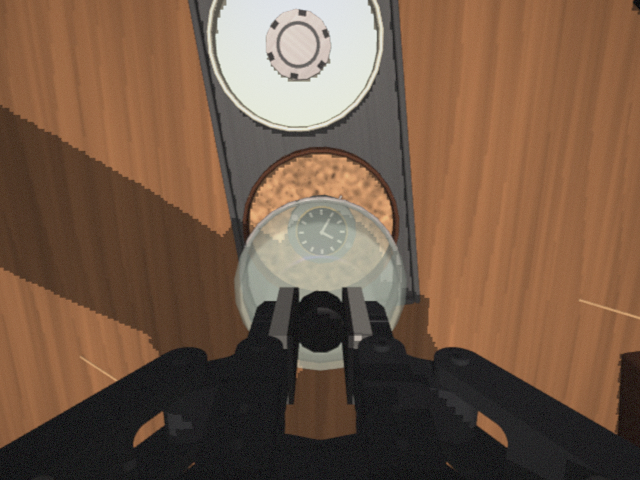

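```bash
python3 - <<'E'
from dishfit import *
f,s=load('wrist23'),st('wrist23')
print(onz(f,(321.5,232),.021,s),s['tool_pos'])
zb=s['tool_pos'][2]-.0462
print('dome rim',fit('wrist23',[(235,285),(408,285),(321,196),(321,369)],z=zb+.002))
E
```

```text
[ 0.55979156 -0.33258983  0.021     ] [ 0.55852477 -0.32890776  0.14958266]
dome rim [ 0.55952077 -0.33395488  0.03940176]
```

The movement through the glass is at (321.5,232). TCP needs +0.3 cm in x and +0.1 cm in z. Lowering part way.

>>> play_rows --pt "0.15 0.5 0.05" --pt "0.15 1.2 0.05" --pt "0 1.5 0" --pt "0 1.5 0" --pt "0 1.2 0" --pt "0 0.7 0" --pt "0 0.4 0" --pt "0 0 0" --pt "0 0 0" --yaw '[0,0,0,0,0,0,0,0,0]' --grip '[1,1,1,1,1,1,1,1,1]'

```text
time: 35.05
tool_pos: [0.56, -0.3328, 0.0804]
tool_rot: [-0.5, 0.5, -0.5, 0.5]
contact_force: [0.6, 0.6, -0.7]
gripper_width: 0.177
```

```bash
python3 snap.py 24 wrist side; python3 - <<'E'
from h import *
a=load('side24')['image'][100:220,280:420]
b=load('wrist24')['image'][140:400,160:480]
cv2.imwrite('pics/zm.png',np.hstack([cv2.resize(a,(400,343),interpolation=cv2.INTER_CUBIC),cv2.resize(b,(400,343))])[:,:,::-1])
E
```

```text
35.1 [ 0.5601 -0.3329  0.0807] 0.17752804256598323 [ 0.07  0.29 -1.48]
```

View pics/zm.png

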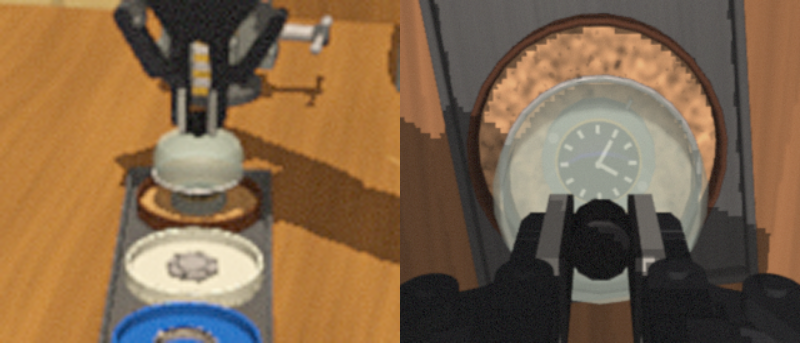

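Knob, dial and bowl all line up at column 598–600 of the crop, and the dome is upright. Lowering to contact.

>>> play_rows --pt "0 0.6 0" --pt "0 0.6 0" --pt "0 0.5 0" --pt "0 0.3 0" --pt "0 0.2 0" --pt "0 0.1 0" --pt "0 0 0" --pt "0 0 0" --yaw '[0,0,0,0,0,0,0,0]' --grip '[1,1,1,1,1,1,1,1]'

```text
time: 35.95
tool_pos: [0.5598, -0.3326, 0.057]
tool_rot: [-0.5, 0.5, -0.5, 0.5]
contact_force: [-1.1, 0.3, -1.4]
gripper_width: 0.178
```

>>> play_rows --pt "0 0.1 0" --pt "0 0.05 0" --pt "0 0 0" --yaw '[0,0,0]' --grip '[1,1,1]'

```text
time: 36.25
tool_pos: [0.5596, -0.3325, 0.0553]
tool_rot: [-0.5, 0.5, -0.5, 0.5]
contact_force: [-0.4, -0.1, -1.4]
gripper_width: 0.177
```

>>> play_rows --pt "0 0.05 0" --pt "0 0.05 0" --pt "0 0 0" --yaw '[0,0,0]' --grip '[1,1,1]'

```text
time: 36.55
tool_pos: [0.5597, -0.3326, 0.0552]
tool_rot: [0.5, -0.5, 0.5, -0.5]
contact_force: [-2.8, 1.1, 5.5]
gripper_width: 0.182
```

```bash
python3 snap.py 25 wrist side; python3 - <<'E'
from h import *
a=load('side25')['image'][100:220,280:420]
b=load('wrist25')['image'][140:400,160:480]
cv2.imwrite('pics/zn.png',np.hstack([cv2.resize(a,(400,343),interpolation=cv2.INTER_CUBIC),cv2.resize(b,(400,343))])[:,:,::-1])
E
```

```text
36.6 [ 0.5597 -0.3326  0.0552] 0.18301073999020184 [-3.46  2.76  4.81]
```

View pics/zn.png

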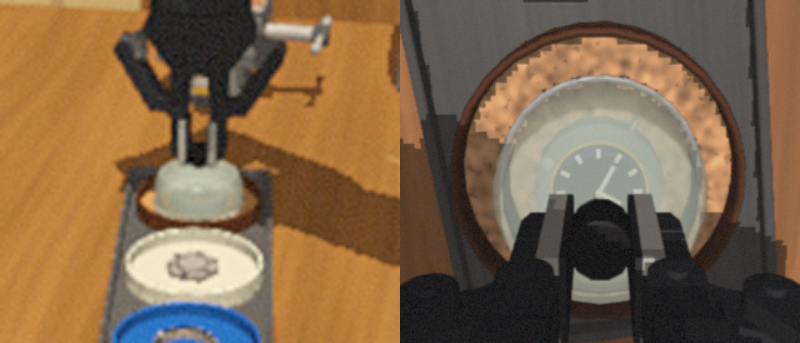

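Contact came at TCP 55.2 mm, which matches a 9 mm cork floor. The dome stands upright over the movement. Releasing and retreating.

>>> play_rows --pt "0 0 0" --pt "0 0 0" --pt "0 0 0" --pt "0 0 0" --pt "0 0 0" --pt "0 -0.5 0" --pt "0 -1 0" --pt "0 -2 0" --pt "0 -2.5 0" --pt "0 -2.5 0" --pt "0 -2.5 0" --pt "0 -1.5 0" --yaw '[0,0,0,0,0,0,0,0,0,0,0,0]' --grip '[0.6,0.5,0.4,0.25,0.2,0.2,0.2,0.2,0.2,0.2,0.2,0.2]'

```text
time: 37.85
tool_pos: [0.5606, -0.3333, 0.1832]
tool_rot: [-0.5, 0.5, -0.498, 0.502]
contact_force: [0.0, 1.1, 1.2]
gripper_width: 0.401
```

>>> play_rows --pt "0 -1 0" --pt "-2 -1 0" --pt "-3 -1 0" --pt "-2 0 0" --pt "0 0 0" --yaw '[0,0,0,0,0]' --grip '[0.2,0.2,0.2,0.2,0.2]'

```text
time: 38.35
tool_pos: [0.5595, -0.2602, 0.2087]
tool_rot: [0.501, -0.501, 0.5, -0.499]
contact_force: [-0.1, 0.3, -0.4]
gripper_width: 0.402
```

```bash
python3 snap.py 26 wrist side scene; python3 - <<'E'
from h import *
a=load('side26')['image'][120:450,120:440]
b=load('scene26')['image'][180:310,150:510]
cv2.imwrite('pics/zo.png',cv2.resize(a,None,fx=1.8,fy=1.8,interpolation=cv2.INTER_CUBIC)[:,:,::-1])
cv2.imwrite('pics/zp.png',cv2.resize(b,None,fx=2.2,fy=2.2,interpolation=cv2.INTER_CUBIC)[:,:,::-1])
E
```

```text
38.45 [ 0.5593 -0.2622  0.2083] 0.402421234551795 [-0.76  0.48 -0.29]
```

View pics/zo.png

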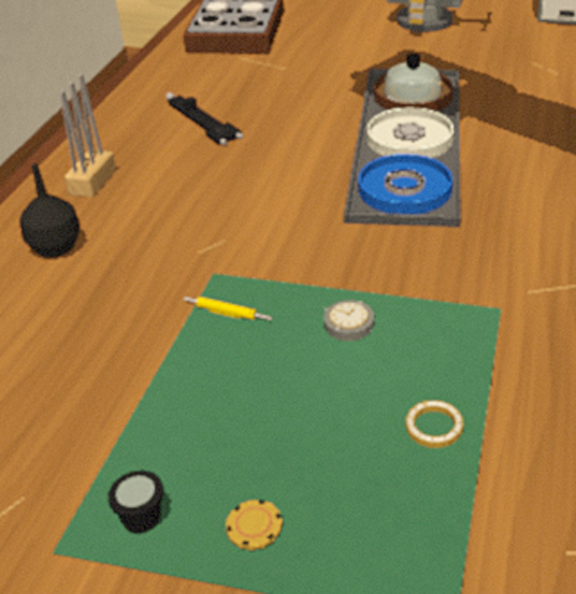

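View pics/wrist26.png

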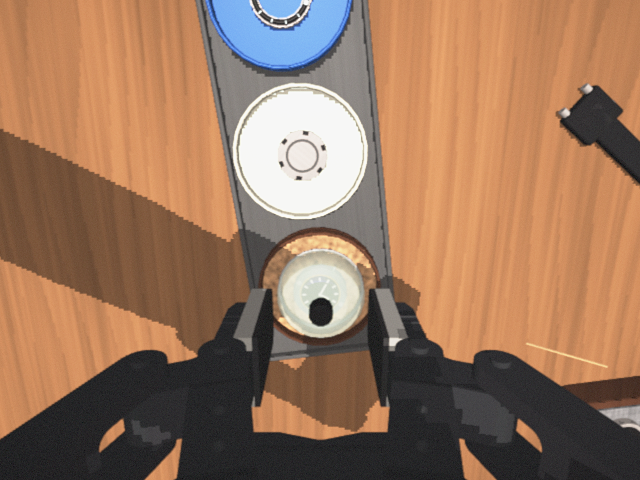

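View pics/zp.png

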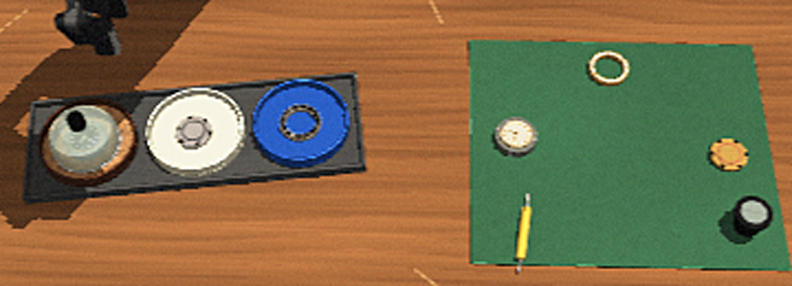

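The dome stands in the cork bowl over the movement, the caseback is in the white dish and the bezel is in the blue one. The gold parts haven't moved. One last check on the knob height, then I'll hand in.

```bash
python3 - <<'E'
from meas import *
P={}
for n in('scene26','side26'):
    g=load(n)['image'].max(2)
    x,y=(185,235) if n=='scene26' else (350,155)
    r=g[y-12:y+12,x-15:x+15]; m=(r<45).astype('u1')
    k,l,s,c=cv2.connectedComponentsWithStats(m)
    i=1+np.argmax(s[1:,4]);P[n]=c[i]+[x-15,y-12];print(n,P[n],s[i])
print(tri(ray(load('scene26'),P['scene26']),ray(load('side26'),P['side26'])))
f,s=load('wrist26'),st('wrist26');print(onz(f,(320.5,312),.052,s))
from plant import workorder
print(workorder.job_done())
E
```

```text
scene26 [183.94690265 227.45132743] [  0   0  30  19 113]
side26 [349.10869565 153.2826087 ] [11  7  7  8 46]
(array([ 0.55342632, -0.33036002,  0.05820902]), np.float64(0.012387318669349574))
[ 0.56041371 -0.33294876  0.052     ]
the job is handed in; nothing more can be done
None
```

The job is handed in, about 38.5 s into the 96 s allowed. The caseback is in the white dish, the bezel in the blue dish, and the movement dial up in the cork bowl with the dome over it.

- **Placing:** every part was lowered until it touched, with contact forces of about 1–6 N. The contact heights matched dish floors 9 mm above the bench.
- **Movement and dome:** the movement was within about 1 mm of the bowl's centre. The dome touched down at the height expected for standing flat, and the last pictures show it upright over the dial.
- **Final pictures:** the caseback and bezel lie flat and near the middle of their dishes. The gold caseback, bezel and white-dial movement look untouched.
- **Checks that failed or disagreed:** the last two-view check of the dome's knob failed. My dark-pixel mask in the scene picture took in more than the knob, so the two rays missed each other by 12 mm and the result is unusable. The wrist view put the knob at (0.560, -0.333), which agrees with where I released it. Also, on the first close around the caseback the fingertips touched the mat at 11 N. I reopened, rose 1 mm and gripped again, and they still touched at 8 N before I lifted it.

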